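Tip a tray of squash into the stew pot

TASK

Take the lid off the blue stew pot and lay it knob up on the cork mat, then pick up the metal tray by its wooden bar and tip the four squash off its open end into the pot. Set the empty tray back down flat on the worktop and put the lid back on the pot so that it sits properly. Don't spill any squash onto the worktop, and leave the jars, bottle, mill, mug and funnel standing where they are.

Things in the scene. Friction and masses are not known exactly. Their poses are not given: they have to be found in the camera images.
- pot: round blue enamelled stew pot, loose, 2.4 kg: 230 mm across outside, inside 214 mm across, rim 130 mm high, floor 8 mm thick, walls upright. Two dark loop handles stick out to 145 mm from the axis along its own +y and -y, about 100 mm up. Origin: centre of the underside; z up
- lid: the pot's blue lid, 238 mm across, 0.45 kg, round black knob on top. Origin: centre of the underside of its inner skirt (196 mm across, 10 mm deep); the flange rests on the rim, so on the closed pot the origin is 120 mm above the pot's underside. Dome top 27 mm, knob from 38 to 62 mm above the origin; z up
- lid_knob (a point): centre of the lid's knob (38 mm across, 24 mm high), 50 mm above the lid's origin
- mat: round cork mat for the lid, 230 mm across, 8 mm thick, fixed to the worktop. Origin: centre of its underside, so its top is 8 mm above
- tray: galvanised sheet-metal tray holding the four squash, 200 mm long (x), 172 mm wide (y), 0.38 kg empty. Floor 3 mm thick, side walls 36 mm, back wall (+x) 45 mm high, the -x end open for pouring; square wooden bar handle across its middle along y, on upright straps. Origin: centre of the underside; z up. The squash slide off at a slope of 17 to 24 degrees, freely at 40 or more
- tray_bar (a point): middle of the tray's wooden bar handle (24 x 24 mm section, 160 mm long along the tray's y), 107 mm above the tray's underside; free space of 50 mm or more under the bar
- tray_lip (a point): middle of the upper edge of the tray's open end, 100 mm from the bar along the tray's -x and 3 mm above its underside
- squash1: pattypan squash, a yellow scalloped disc 72 mm across and 41 mm high, with a short stem on top (47 mm in all), about 100 g, starting flat on the tray. Origin: its middle, 22 mm above its underside
- squash2: pattypan squash, a green scalloped disc 72 mm across and 41 mm high, with a short stem on top (47 mm in all), about 100 g, starting flat on the tray. Origin: its middle, 22 mm above its underside
- squash3: pattypan squash, a green scalloped disc 72 mm across and 41 mm high, with a short stem on top (47 mm in all), about 100 g, starting flat on the tray. Origin: its middle, 22 mm above its underside
- squash4: pattypan squash, a yellow scalloped disc 72 mm across and 41 mm high, with a short stem on top (47 mm in all), about 100 g, starting flat on the tray. Origin: its middle, 22 mm above its underside
- vinegar: tall round vinegar bottle of brown glass with a cork, 66 mm across, 235 mm high, loose bystander. Origin: centre of the underside
- mill: tall dark wooden pepper mill, 60 mm across, 205 mm high, loose bystander. Origin: centre of the underside
- jar_red: preserving jar of tomatoes, red with a brass lid, 80 mm across, 130 mm high, loose bystander. Origin: centre of the underside
- jar_yellow: preserving jar of yellow fruit with a brass lid, 80 mm across, 130 mm high, loose bystander. Origin: centre of the underside
- mug: white mug, 76 mm across, 85 mm high, its handle sticking out some 35 mm beyond at its own +y, loose bystander. Origin: centre of the underside
- funnel: steel jar funnel standing wide end down, 104 mm across, 80 mm high, loose bystander. Origin: centre of the underside
- table: the brown wooden worktop, its surface at z = 0. Fixed things stand along its edges: a shelf 168 mm high with crockery to 235 mm beyond x = 0.88; at the left (y above 0.47) a green kitchen scale 190 mm high, a crock of spoons (285 mm) and a mincer (205 mm); at the right (y below -0.55, x 0.52 to 0.82) a crate 120 mm high

How it is judged:
On the way, in this order (a step that is already met when the one before it is completed fails the run):
1. the lid lies flat, knob up, on the cork mat, let go (horizontal distance between lid and mat below 0.05 m and height (world z) of lid below 0.016 m and angle between lid's own z axis and vertical below 0.08 rad and contact force between the fingers and lid below 0.1 N), for 0.2 s.
2. the tray is tipped with its open end over the pot (angle between tray's own z axis and vertical above 0.3 rad and horizontal distance between tray_lip and pot below 0.12 m and height (world z) of tray_lip above 0.1 m and contact force between the fingers and tray above 0.5 N), for 0.1 s.
3. all four squash are in the pot (horizontal distance between each of squash1, squash2, squash3, squash4 and pot below 0.1 m and z of squash1 in the frame of pot between 0 and 0.115 m and z of squash2 in the frame of pot between 0 and 0.115 m and z of squash3 in the frame of pot between 0 and 0.115 m and z of squash4 in the frame of pot between 0 and 0.115 m), for 0.2 s.
At the end, for the whole second after the job is handed in: All four squash in the pot, centres under 115 mm up; lid seated on the rim, centred to 14 mm, level to 0.04 rad; tray flat on worktop or mat (within 13 mm, 0.08 rad), pot upright, all at rest; bystanders within 30 mm of their starts, never leaning over 0.3 rad (all of step 3 and horizontal distance between lid and pot below 0.014 m and z of lid in the frame of pot between 0.115 and 0.125 m and angle between the z axis of lid and the z axis of pot, either way round below 0.04 rad and angle between pot's own z axis and vertical below 0.05 rad and angle between lid's own z axis and vertical below 0.1 rad and height (world z) of tray below 0.013 m and angle between tray's own z axis and vertical below 0.08 rad and linear speed of each of lid, tray, pot below 0.02 m/s); the robot touches nothing.
It fails at once if a squash touched the worktop (contact force between any of squash1, squash2, squash3, squash4 and table above 0.1 N).
It fails at once if a jar, the bottle, mill, mug or funnel was moved more than 30 mm or tipped (distance of any of vinegar, mill, jar_red, jar_yellow, mug, funnel from where it was at the start of the episode above 0.03 m or angle between any of vinegar, mill, jar_red, jar_yellow, mug, funnel's own z axis and vertical above 0.3 rad).
It also fails if it takes over 72 s, if anything falls off the work surface, if the arm or the gripper's body presses on something with over 40 N, if the wrist force passes 120 N, or if a joint passes its speed limit or range.

ROBOT

A 6-joint arm with a two-finger parallel gripper is mounted at the origin on the work surface. World frame = base frame: x ahead of the robot, y to its left, z up, the work surface at z = 0. Lengths are in m, angles in rad, forces in N, time in s.
With the tool pointing down it reaches from about 0.325 to 0.9 m from the base axis. Payload 6.1 kg.
Tool frame: the origin (TCP) lies on the centre line of the jaws, within the pads' length; the fingertips stand 8 mm ahead of it and the grasp point (between the pads) lies 11 mm behind it (arm.finger_overhang is the distance from the TCP to the fingertips, in m); z points along the fingers, y is the line along which they close (so a half turn about z gives the same grasp; the last joint's range is limited). The gripper opens to 85 mm and grips with 20 to 120 N. Pads are 22 mm wide; open, the fingers measure 114 mm over their backs; the gripper's body (76 mm by 85 mm) begins 54 mm behind the grasp point. The pads swing forward as they close: fully open they stand 13 mm farther back than shut.
Start: joints at [1.168, 0.22, 1.526, -0, 1.395, -0.126], TCP at [0.171, 0.601, 0.239] pointing down, gripper open.
Joint ranges: [-2.98, 2.98], [-0.91, 2.08], [0.09, 2.57], [-1.24, 4.39], [0.2, 2.65], [-2.68, 2.68]. Speed limits (rad/s): [2.57, 2.57, 3.01, 3.14, 3.14, 3.14].

INTERFACE

Orientations are given as a unit quaternion [x, y, z, w].
In Python, from rig import arm, vision, cut_out gives the robot as it stands.
- The arm moves only by the tool jog_arm, never from a script. Its argument "increments" is a list of rows, each an object of numbers: "dx", "dy", "dz": the shift along the tool's x, y, z in mm; "roll": the turn about the tool's z in rad. In form: [{"dx": .., "dy": .., "dz": .., "roll": ..}, ...]. A call has 1 to 20 rows; each row is the pose to reach, as a shift and turn from the pose commanded when the call began, along the tool's axes at that moment; what a row does not reach only later rows make up. A row lasts 1/12 s, in which the tool goes at most 41.7 mm and 7.16 degrees, less where a joint would pass 70% of its speed; a pose out of reach is approached as far as the arm can. A call with a gripper value outside its range is refused whole. "hand" is the opening, from -1 (shut) to 1 (fully open), set as the call begins (left out, the last holds). The fingers move at their own pace and stop on an object; "force" is the grip in N (left out, the last holds). Time passes only in rows, so rows that repeat a pose let the fingers close. It gives the time, the measured TCP pose, the force, the opening and the grip force at its end, in the units of the state.
- arm.get_obs(): the state, without advancing time (a new reading comes with each control period).
- vision.capture(name): name is "side" or "top"; returns the picture (420x560x3 uint8, red, green, blue); there is no depth.
- vision.get_calibration(name): a dict with "K" (3x3 intrinsics, pixels), "position" and "orientation" of the camera in the world. Camera axes: x right, y up, looking along -z (the intrinsics and any distortion apply to the point x, -y, -z); pixel columns grow to the right and rows downward; lengths in m; the calibration is good to about 2 mm. A picture is of the moment at which its call begins. get_calibration takes no time and is no camera call.
- arm.hand_in(): hands the job in; it is judged then, once.
Trained networks look in the newest picture that a camera, given by its name, has taken for a name from the list of things; names that differ only in an ending like _2 or _b are one class to them, and where a whole thing is asked for, a point or a joint stands for the part that bears it (a point fixed in the world has none). Each returns a list of dicts, best first, with "confidence" (0 to 1); they miss things now and then, are a little off and sometimes report something else, mostly with a low value. They report only what shows in the picture. A call takes as long as a camera call.
- cut_out(camera, thing): "mask" (420x560 bool, what is visible of it) and "at" ([column, row] in pixels, amid what is visible of it).
The state is a dict: "time_s": time; "joint_positions": joint angles; "qvel": joint speeds; "joint_efforts": joint torques, N m; "position": TCP position; "orientation": TCP orientation; "ft_force": force on the tool from outside, world axes, zero at the start; "ft_torque": the same for the moment, N m; "opening": finger opening in m; "grasp_force": force on a finger pad.
Only numpy, scipy, OpenCV 4.12 (cv2) and the standard library are available. Lean on these libraries where they do the work, as an engineer would, in place of code of your own. Each camera call takes 0.05 s, during which the arm holds its last target. There are 200 camera calls.

## Working session

There is one attempt and no reset: what is moved stays moved. The work goes in short steps, Python scripts to look and compute and a tool call to move; the robot and the scene stay as the last step left them, time stands still between calls to the robot, and variables do not carry over. Pictures are saved under pics/ and viewed, at most 13 in all, crops included, and the job is handed in when it is done.

Besides the shell and the picture viewer there is one more tool, called after "Request:" as name([rows], argument=value, ...), one row to a line, values as JSON. jog_arm: Moves the arm, as the interface text tells. Its arguments: {"type":"object","properties":{"increments":{"type":"array"},"hand":{"type":"number"},"force":{"type":"number"}},"required":["increments"]}

```bash
mkdir -p pics; ls; python3 - <<'E'
from rig import arm, vision, cut_out
import cv2,numpy as np
o=arm.get_obs();print(o)
for n in("side","top"):
    im=vision.capture(n);cv2.imwrite(f"pics/{n}0.png",im[...,::-1]);print(n,vision.get_calibration(n))
E
```

```text
pics
{'time_s': 0.0, 'joint_positions': array([ 1.16790957e+00,  2.21257683e-01,  1.52762075e+00,  9.10479128e-06,
        1.39470706e+00, -1.26107255e-01]), 'qvel': array([-0.00027699,  0.00050567,  0.00030674,  0.00049431,  0.00128351,
       -0.00056489]), 'joint_efforts': array([ 6.09033887e-04, -4.96901858e+01, -3.89393234e+01, -1.13820229e-04,
        1.07589533e-02,  1.42471907e-05]), 'position': array([0.17055591, 0.60065695, 0.23817459]), 'orientation': array([ 1.37949165e-01,  9.90438809e-01, -9.60594977e-04, -2.64812684e-04]), 'ft_force': array([ 0.48860587,  0.27869455, -0.02258383]), 'ft_torque': array([0.01705081, 0.01764787, 0.00895082]), 'grasp_force': 0.0, 'opening': 0.08500587194135927}
side {'K': array([[538.06485604,   0.        , 281.90801049],
       [  0.        , 538.06485604, 208.0747967 ],
       [  0.        ,   0.        ,   1.        ]]), 'position': array([0.50702966, 1.02924474, 1.02815847]), 'orientation': array([-0.02032265,  0.40560352,  0.91299449, -0.03890797])}
top {'K': array([[516.53369277,   0.        , 281.56432928],
       [  0.        , 516.53369277, 215.89665378],
       [  0.        ,   0.        ,   1.        ]]), 'position': array([0.43359981, 0.01605415, 1.81981196]), 'orientation': array([-0.0319683 ,  0.03150877,  0.7064862 , -0.70630197])}
```

View pics/side0.png

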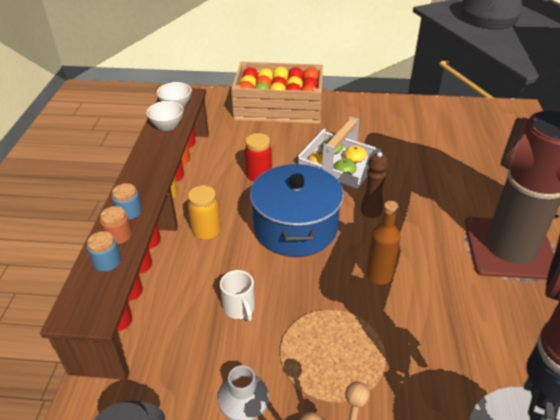

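View pics/top0.png

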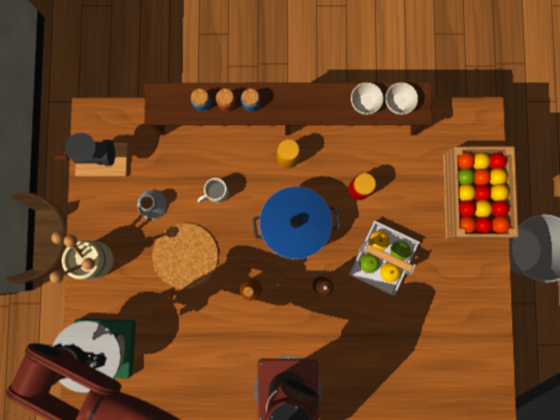

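The views show the pot at top (296,222), mat (185,256), tray (386,258) with its bar from about (365,250) to (412,268), mill (323,287), vinegar (250,290) and the jars above the pot. Now I'll measure.

```bash
cat > h.py <<'E'
from rig import arm, vision, cut_out
import numpy as np, cv2
from scipy.spatial.transform import Rotation as R
C={n:vision.get_calibration(n) for n in("side","top")}
def ray(n,uv):
    c=C[n];u,v=uv;K=c["K"]
    d=np.array([(u-K[0,2])/K[0,0],-(v-K[1,2])/K[1,1],-1]);return c["position"],R.from_quat(c["orientation"]).apply(d)
def at(n,uv,z):
    p,d=ray(n,uv);return p+d*(z-p[2])/d[2]
def proj(n,P):
    c=C[n];q=R.from_quat(c["orientation"]).inv().apply(np.asarray(P,float)-c["position"]);K=c["K"]
    q=np.atleast_2d(q);return np.c_[K[0,2]+K[0,0]*q[:,0]/-q[:,2],K[1,2]-K[1,1]*q[:,1]/-q[:,2]]
def tri(a,b):
    (p,d),(q,e)=ray("side",a),ray("top",b)
    s=np.linalg.lstsq(np.c_[d,-e],q-p,rcond=None)[0];x,y=p+s[0]*d,q+s[1]*e
    return (x+y)/2,np.linalg.norm(x-y)
E
cat > see.py <<'E'
from h import *
Z=dict(pot=.06,lid=.13,lid_knob=.062,mat=.008,tray=.02,tray_bar=.107,tray_lip=.003,squash1=.025,squash2=.025,vinegar=.235,mill=.205,jar_red=.13,jar_yellow=.13,mug=.085,funnel=.08)
for n in("side","top"): vision.capture(n)
np.set_printoptions(precision=3,suppress=True)
for t in Z:
    r={n:cut_out(n,t)[:4] for n in("side","top")}
    for n in r:
        for k in r[n][: (2 if 'squash' in t else 1)]:
            print(t,n,round(k["confidence"],2),np.array(k["at"]).round(1),at(n,k["at"],Z[t])[:2],k["mask"].sum())
    if r["side"] and r["top"]: print("   tri",*tri(r["side"][0]["at"],r["top"][0]["at"]))
    for n in r:
        if r[n]: np.save(f"m_{t}_{n}.npy",r[n][0]["mask"])
E
python3 see.py
python3 -c "
import cv2
a=cv2.imread('pics/top0.png')[205:315,300:440];b=cv2.imread('pics/side0.png')[110:200,280:420]
a=cv2.resize(a,(560,440),interpolation=3)
cv2.imwrite('pics/z1.png',a)"
```

```text
pot side 0.96 [295.5 233.4] [0.563 0.055] 2662
pot top 0.67 [334.2 225.2] [ 0.56  -0.163] 170
   tri [ 0.577 -0.187 -0.18 ] 0.0001939507095608842
lid side 0.69 [295.9 194.7] [ 0.568 -0.015] 4438
lid top 0.76 [295.2 219.6] [ 0.574 -0.028] 4219
   tri [ 0.571 -0.028  0.119] 0.005855801763248497
lid_knob side 0.97 [297.1 193.5] [ 0.569 -0.099] 4461
lid_knob top 0.66 [293.6 222.1] [ 0.571 -0.024] 4234
   tri [ 0.565 -0.022  0.128] 0.0002537992121974013
mat side 0.86 [332.3 355.7] [0.461 0.371] 7281
mat top 0.78 [186.2 257.9] [0.449 0.351] 3346
   tri [ 0.455  0.355 -0.017] 0.01010899633507505
tray side 0.83 [336.4 155. ] [ 0.462 -0.344] 2116
tray top 0.56 [386.1 260.7] [ 0.439 -0.346] 1676
   tri [ 0.451 -0.347  0.018] 0.02225076416528015
tray_bar side 0.66 [340.  150.9] [ 0.456 -0.246] 2163
tray_bar top 0.66 [387.6 260.8] [ 0.439 -0.333] 1770
   tri [ 0.445 -0.349  0.033] 0.012386892636632972
tray_lip side 0.93 [341.4 151.3] [ 0.445 -0.388] 2156
tray_lip top 0.62 [380.4 257.9] [ 0.449 -0.329] 1765
   tri [ 0.449 -0.32   0.053] 0.0006060895829630117
squash1 side 0.84 [343.8 171.1] [ 0.43
[... 561 characters left out ...]
097] 354
   tri [0.352 0.105 0.076] 0.002629901540931557
mill side 0.8 [373.3 188.5] [0.381 0.035] 1109
mill top 0.68 [322.  285.4] [ 0.363 -0.108] 294
   tri [ 0.359 -0.118  0.078] 0.00474159890076701
jar_red side 0.92 [258.  155.6] [ 0.685 -0.174] 1056
jar_red top 0.65 [360.9 187.3] [ 0.68  -0.245] 520
   tri [ 0.693 -0.254  0.07 ] 0.007360421545773055
jar_yellow side 0.65 [202.4 207.9] [0.797 0.054] 1485
mug side 0.64 [237.2 292.2] [0.679 0.276] 1410
mug top 0.65 [219.1 192. ] [0.671 0.229] 565
   tri [0.683 0.235 0.033] 0.009663553348327383
funnel side 0.68 [244.9 397.2] [0.627 0.522] 1887
funnel top 0.55 [153.2 205. ] [0.627 0.452] 583
   tri [ 0.638  0.474 -0.008] 0.0011499917837294326
```

View pics/z1.png

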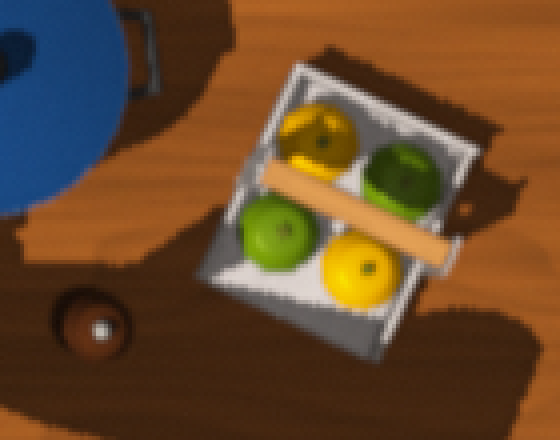

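The crop shows the back wall at the top, from (375,221) to (419,242), and the open end at the lower left, from (351,274) to (395,294). The bar ends are at (366,248) and (414,269). Next come the geometry and fits.

```bash
cat > fit.py <<'E'
from h import *
from scipy.optimize import least_squares
np.set_printoptions(precision=4,suppress=True)
def disc(t,z,rad,cams=("top","side")):
    # fit circle centre at height z: convex hull of mask vs projected circle
    a=np.linspace(0,2*np.pi,73)[:-1]
    out={}
    for n in cams:
        try: m=np.load(f"m_{t}_{n}.npy")
        except Exception: continue
        c=max(cv2.findContours(m.astype(np.uint8),0,1)[0],key=len)[:,0].astype(float)
        def f(p):
            q=proj(n,np.c_[p[0]+rad*np.cos(a),p[1]+rad*np.sin(a),0*a+z]).astype(np.float32)
            return [cv2.pointPolygonTest(q.reshape(-1,1,2),(float(x),float(y)),True) for x,y in c]
        r=least_squares(f,at(n,c.mean(0),z)[:2],loss="soft_l1",diff_step=1e-3);out[n]=(r.x,np.median(np.abs(r.fun)))
    return out
if __name__=="__main__":
    print("lid",disc("lid",.130,.119)); print("mat",disc("mat",.008,.115))
    e=[at("top",p,.119) for p in((366.2,248),(413.7,268.7))];print("bar",e,(e[0]+e[1])/2,np.linalg.norm(e[0]-e[1]))
    l=[at("top",p,.003) for p in((351.2,273.7),(395,293.7))];b=[at("top",p,.045) for p in((375,221),(418.7,242.5))]
    print("lip",l,np.mean(l,0),"back",np.mean(b,0),"mid",(np.mean(l,0)+np.mean(b,0))/2)
    v=np.mean(b,0)-np.mean(l,0);print("dir x",np.arctan2(v[1],v[0]),np.linalg.norm(v[:2]),"bar dir",np.arctan2(*(e[0]-e[1])[1::-1]))
    for t,p,z in(("vinegar",(250,290),.235),("mill",(323.5,287),.205),("yel",(288,148),.13),("knob",(298,218),.182)): print(t,at("top",p,z))
E
python3 fit.py
```

```text
lid {'top': (array([ 0.567 , -0.0271]), np.float64(0.2293493182857862)), 'side': (array([ 0.5688, -0.0241]), np.float64(0.30823184015840105))}
mat {'top': (array([0.4602, 0.3567]), np.float64(0.7310761149764258)), 'side': (array([0.4629, 0.3625]), np.float64(0.7486938833554846))}
bar [array([ 0.4807, -0.2611,  0.119 ]), array([ 0.413 , -0.4156,  0.119 ])] [ 0.4468 -0.3383  0.119 ] 0.16874345786730138
lip [array([ 0.3942, -0.2262,  0.003 ]), array([ 0.3249, -0.3779,  0.003 ])] [ 0.3596 -0.302   0.003 ] back [ 0.5386 -0.3792  0.045 ] mid [ 0.4491 -0.3406  0.024 ]
dir x -0.4070261912985271 0.19496232803439614 bar dir 1.1577494397147567
vinegar [0.35   0.1131 0.235 ]
mill [ 0.3576 -0.1129  0.205 ]
yel [ 0.8123 -0.0043  0.13  ]
knob [ 0.5743 -0.0352  0.182 ]
```

```bash
cat > go.py <<'E'
import sys
from h import *
o=arm.get_obs();r=R.from_quat(o["orientation"]);np.set_printoptions(precision=3,suppress=True)
print("t",o["time_s"],"pos",o["position"],"open",o["opening"],"j",o["joint_positions"],"f",o["ft_force"],"\n axes x,y,z",r.as_matrix().T)
for a in sys.argv[1:]:
    print(a,(r.inv().apply(np.array(eval(a))-o["position"])*1000).round(1))
E
python3 go.py "(.171,.601,.32)" "(.568,-.026,.30)" "(.568,-.026,.163)"
```

```text
t 1.7 pos [0.171 0.601 0.239] open 0.08553995048781508 j [ 1.168  0.22   1.526 -0.     1.395 -0.126] f [-0.553  0.724 -0.354] 
 axes x,y,z [[-0.962  0.273 -0.   ]
 [ 0.273  0.962 -0.   ]
 [ 0.    -0.    -1.   ]]
(.171,.601,.32) [ -0.2  -0.1 -80.7]
(.568,-.026,.30) [-553.5 -494.8  -60.7]
(.568,-.026,.163) [-553.5 -494.8   76.3]
```

Request:
jog_arm([
  {"dx":0,"dy":0,"dz":-40,"roll":0},
  {"dx":-60,"dy":-50,"dz":-61,"roll":0},
  {"dx":-554,"dy":-495,"dz":-61,"roll":0},
  {"dx":-554,"dy":-495,"dz":-61,"roll":0},
  {"dx":-554,"dy":-495,"dz":-61,"roll":0},
  {"dx":-554,"dy":-495,"dz":-61,"roll":0},
  {"dx":-554,"dy":-495,"dz":-61,"roll":0},
  {"dx":-554,"dy":-495,"dz":-61,"roll":0},
  {"dx":-554,"dy":-495,"dz":-61,"roll":0},
  {"dx":-554,"dy":-495,"dz":-61,"roll":0},
  {"dx":-554,"dy":-495,"dz":-61,"roll":0},
  {"dx":-554,"dy":-495,"dz":-61,"roll":0},
  {"dx":-554,"dy":-495,"dz":-61,"roll":0},
  {"dx":-554,"dy":-495,"dz":-61,"roll":0},
  {"dx":-554,"dy":-495,"dz":-61,"roll":0},
  {"dx":-554,"dy":-495,"dz":-61,"roll":0},
  {"dx":-554,"dy":-495,"dz":-61,"roll":0},
  {"dx":-554,"dy":-495,"dz":-61,"roll":0},
  {"dx":-554,"dy":-495,"dz":-61,"roll":0},
  {"dx":-554,"dy":-495,"dz":-61,"roll":0},
], hand=1, force=60)

```text
time_s: 3.37
position: [0.5707, -0.0322, 0.2998]
orientation: [0.141, 0.99, -0.001, 0.001]
ft_force: [-1.1, 0.4, -0.6]
opening: 0.0855
grasp_force: 0.0
```

```bash
python3 go.py "(.568,-.026,.30)" "(.568,-.026,.163)"
```

```text
t 3.3667 pos [ 0.571 -0.032  0.3  ] open 0.08554153353655662 j [-0.193  0.059  1.593 -0.002  1.489 -1.481] f [-1.119  0.359 -0.583] 
 axes x,y,z [[-0.96   0.278 -0.001]
 [ 0.278  0.96  -0.002]
 [ 0.001 -0.002 -1.   ]]
(.568,-.026,.30) [ 4.3  5.2 -0.2]
(.568,-.026,.163) [  4.5   5.5 136.8]
```

Request:
jog_arm([
  {"dx":0,"dy":0,"dz":40,"roll":0},
  {"dx":0,"dy":0,"dz":80,"roll":0},
  {"dx":0,"dy":0,"dz":115,"roll":0},
  {"dx":0,"dy":0,"dz":137,"roll":0},
  {"dx":0,"dy":0,"dz":137,"roll":0},
])

```text
time_s: 3.78
position: [0.5642, -0.0254, 0.157]
orientation: [0.138, 0.99, 0.0, -0.005]
ft_force: [-0.7, 0.4, -0.8]
opening: 0.0855
grasp_force: 0.0
```

Request:
jog_arm([
  {"dx":0,"dy":0,"dz":0,"roll":0},
  {"dx":0,"dy":0,"dz":0,"roll":0},
  {"dx":0,"dy":0,"dz":0,"roll":0},
  {"dx":0,"dy":0,"dz":0,"roll":0},
  {"dx":0,"dy":0,"dz":0,"roll":0},
  {"dx":0,"dy":0,"dz":0,"roll":0},
], hand=-1)

```text
time_s: 4.28
position: [0.5702, -0.0264, 0.1663]
orientation: [0.138, 0.99, 0.0, 0.002]
ft_force: [0.2, 0.6, 6.0]
opening: 0.036
grasp_force: 59.9
```

```bash
python3 go.py "(.568,-.026,.163)" "(.4615,.3595,.25)"  "(.4615,.3595,.054)"
```

```text
t 4.2833 pos [ 0.57  -0.026  0.166] open 0.035993516524151746 j [-0.185  0.151  1.747  0.     1.238 -1.479] f [0.234 0.572 5.987] 
 axes x,y,z [[-0.962  0.273 -0.005]
 [ 0.273  0.962  0.001]
 [ 0.005 -0.001 -1.   ]]
(.568,-.026,.163) [ 2.3 -0.2  3.3]
(.4615,.3595,.25) [209.6 341.6 -84.5]
(.4615,.3595,.054) [210.6 341.4 111.5]
```

Request:
jog_arm([
  {"dx":0,"dy":0,"dz":-20,"roll":0},
  {"dx":0,"dy":0,"dz":-50,"roll":0},
  {"dx":0,"dy":0,"dz":-85,"roll":0},
  {"dx":0,"dy":0,"dz":-120,"roll":0},
  {"dx":10,"dy":20,"dz":-140,"roll":0},
  {"dx":30,"dy":50,"dz":-140,"roll":0},
  {"dx":50,"dy":80,"dz":-140,"roll":0},
  {"dx":70,"dy":114,"dz":-140,"roll":0},
  {"dx":90,"dy":148,"dz":-140,"roll":0},
  {"dx":110,"dy":182,"dz":-140,"roll":0},
  {"dx":130,"dy":215,"dz":-140,"roll":0},
  {"dx":150,"dy":248,"dz":-140,"roll":0},
  {"dx":170,"dy":280,"dz":-140,"roll":0},
  {"dx":190,"dy":310,"dz":-130,"roll":0},
  {"dx":200,"dy":330,"dz":-110,"roll":0},
  {"dx":208,"dy":342,"dz":-80,"roll":0},
  {"dx":208,"dy":342,"dz":-45,"roll":0},
  {"dx":208,"dy":342,"dz":-5,"roll":0},
  {"dx":208,"dy":342,"dz":35,"roll":0},
  {"dx":208,"dy":342,"dz":65,"roll":0},
])

```text
time_s: 5.95
position: [0.4599, 0.3587, 0.0948]
orientation: [0.138, 0.99, -0.001, -0.001]
ft_force: [-1.0, -0.6, -4.9]
opening: 0.0364
grasp_force: 61.2
```

Request:
jog_arm([
  {"dx":0,"dy":0,"dz":15,"roll":0},
  {"dx":0,"dy":0,"dz":28,"roll":0},
  {"dx":0,"dy":0,"dz":38,"roll":0},
  {"dx":0,"dy":0,"dz":43,"roll":0},
  {"dx":0,"dy":0,"dz":45,"roll":0},
  {"dx":0,"dy":0,"dz":46,"roll":0},
  {"dx":0,"dy":0,"dz":46,"roll":0},
])

```text
time_s: 6.53
position: [0.4628, 0.36, 0.0542]
orientation: [0.138, 0.99, 0.001, 0.001]
ft_force: [-1.3, -2.4, 0.7]
opening: 0.0362
grasp_force: 61.8
```

```bash
python3 go.py "(.4615,.3595,.054)"
```

```text
t 6.5333 pos [0.463 0.36  0.054] open 0.03617521911234778 j [ 0.527  0.329  1.768 -0.     1.042 -0.767] f [-1.348 -2.388  0.68 ] 
 axes x,y,z [[-0.962  0.273 -0.002]
 [ 0.273  0.962  0.002]
 [ 0.002  0.001 -1.   ]]
(.4615,.3595,.054) [ 1.1 -0.9  0.2]
```

Request:
jog_arm([
  {"dx":0,"dy":0,"dz":0,"roll":0},
  {"dx":0,"dy":0,"dz":0,"roll":0},
  {"dx":0,"dy":0,"dz":0,"roll":0},
  {"dx":0,"dy":0,"dz":0,"roll":0},
], hand=1)

```text
time_s: 6.87
position: [0.4625, 0.3599, 0.0531]
orientation: [0.138, 0.99, 0.001, 0.001]
ft_force: [-0.2, -0.3, -0.4]
opening: 0.0822
grasp_force: 0.0
```

Request:
jog_arm([
  {"dx":0,"dy":0,"dz":-30,"roll":0},
  {"dx":0,"dy":0,"dz":-70,"roll":0},
  {"dx":0,"dy":0,"dz":-110,"roll":0},
  {"dx":0,"dy":0,"dz":-150,"roll":0},
  {"dx":0,"dy":0,"dz":-190,"roll":0},
  {"dx":0,"dy":0,"dz":-1500,"roll":0},
  {"dx":0,"dy":0,"dz":-1500,"roll":0},
  {"dx":0,"dy":0,"dz":-1500,"roll":0},
  {"dx":0,"dy":0,"dz":-1500,"roll":0},
  {"dx":0,"dy":0,"dz":-1500,"roll":0},
  {"dx":0,"dy":0,"dz":-1500,"roll":0},
  {"dx":0,"dy":0,"dz":-1500,"roll":0},
  {"dx":0,"dy":0,"dz":-1500,"roll":0},
  {"dx":0,"dy":0,"dz":-1500,"roll":0},
  {"dx":0,"dy":0,"dz":-1500,"roll":0},
  {"dx":0,"dy":0,"dz":-1500,"roll":0},
  {"dx":0,"dy":0,"dz":-1500,"roll":0},
  {"dx":0,"dy":0,"dz":-1500,"roll":0},
  {"dx":0,"dy":0,"dz":-1500,"roll":0},
  {"dx":0,"dy":0,"dz":-1500,"roll":0},
])

```text
time_s: 8.53
position: [0.3928, 0.3029, 0.8017]
orientation: [0.138, 0.99, -0.009, -0.015]
ft_force: [0.1, 1.8, -0.0]
opening: 0.0854
grasp_force: 0.0
```

```bash
python3 go.py "(.4615,.3595,.054)"; cat > pic.py <<'E'
import sys;from h import *
for n in("side","top"): cv2.imwrite(f"pics/{n}{sys.argv[1]}.png",vision.capture(n)[...,::-1])
E
python3 pic.py 1
```

```text
t 8.5333 pos [0.393 0.303 0.802] open 0.08537724348433783 j [ 0.495  0.443  0.092  0.009  2.641 -0.79 ] f [ 0.08   1.846 -0.012] 
 axes x,y,z [[-0.961  0.274  0.028]
 [ 0.274  0.962 -0.021]
 [-0.033 -0.013 -0.999]]
(.4615,.3595,.054) [-71.3  89.  744.3]
```

View pics/side1.png

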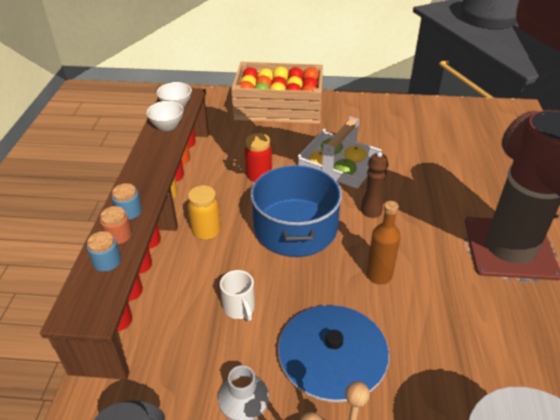

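The lid lies flat on the mat at side (333,350), knob up. The arm has drifted slightly at its reach limit, so I'll check how it behaves there: that determines how the tool can be tilted.

Request:
jog_arm([
  {"dx":0,"dy":0,"dz":-1500,"roll":0},
  {"dx":0,"dy":0,"dz":-1500,"roll":0},
  {"dx":0,"dy":0,"dz":-1500,"roll":0},
  {"dx":0,"dy":0,"dz":-1500,"roll":0},
  {"dx":0,"dy":0,"dz":-1500,"roll":0},
  {"dx":0,"dy":0,"dz":-1500,"roll":0},
])

```text
time_s: 9.13
position: [0.3666, 0.2835, 0.8315]
orientation: [0.138, 0.99, 0.009, 0.008]
ft_force: [0.6, -0.1, 0.1]
opening: 0.0853
grasp_force: 0.0
```

```bash
python3 go.py "(.4615,.3595,.054)"
```

```text
t 9.1333 pos [0.367 0.284 0.832] open 0.08531362683532084 j [ 0.485  0.382  0.089  0.01   2.647 -0.801] f [ 0.618 -0.11   0.129] 
 axes x,y,z [[-0.962  0.273 -0.014]
 [ 0.273  0.962  0.02 ]
 [ 0.019  0.015 -1.   ]]
(.4615,.3595,.054) [-59.5  83.6 780.2]
```

Request:
jog_arm([
  {"dx":0,"dy":0,"dz":100,"roll":0},
  {"dx":0,"dy":0,"dz":100,"roll":0},
  {"dx":0,"dy":0,"dz":100,"roll":0},
  {"dx":0,"dy":0,"dz":100,"roll":0},
  {"dx":0,"dy":0,"dz":100,"roll":0},
])

```text
time_s: 9.55
position: [0.3691, 0.2855, 0.7168]
orientation: [0.138, 0.99, 0.0, -0.004]
ft_force: [3.8, 2.4, -3.6]
opening: 0.0853
grasp_force: 0.0
```

```bash
python3 go.py "(.4615,.3595,.054)"
```

```text
t 9.55 pos [0.369 0.286 0.717] open 0.08526817772553612 j [ 0.486  0.034  0.82   0.006  2.293 -0.804] f [ 3.768  2.412 -3.611] 
 axes x,y,z [[-0.962  0.273  0.007]
 [ 0.273  0.962 -0.001]
 [-0.007  0.001 -1.   ]]
(.4615,.3595,.054) [-73.5  96.8 662.2]
```

Request:
jog_arm([
  {"dx":0,"dy":0,"dz":100,"roll":-1.0},
  {"dx":0,"dy":0,"dz":150,"roll":-1.0},
  {"dx":0,"dy":0,"dz":200,"roll":-1.0},
  {"dx":0,"dy":0,"dz":200,"roll":-1.0},
  {"dx":0,"dy":0,"dz":200,"roll":-1.0},
  {"dx":0,"dy":0,"dz":200,"roll":-1.0},
  {"dx":0,"dy":0,"dz":200,"roll":-1.0},
  {"dx":0,"dy":0,"dz":200,"roll":-1.0},
  {"dx":0,"dy":0,"dz":200,"roll":-2.0},
  {"dx":0,"dy":0,"dz":200,"roll":-2.0},
  {"dx":0,"dy":0,"dz":200,"roll":-2.0},
  {"dx":0,"dy":0,"dz":200,"roll":-2.0},
  {"dx":0,"dy":0,"dz":200,"roll":-2.0},
  {"dx":0,"dy":0,"dz":200,"roll":-2.0},
  {"dx":0,"dy":0,"dz":200,"roll":-2.0},
  {"dx":0,"dy":0,"dz":200,"roll":-2.0},
  {"dx":0,"dy":0,"dz":200,"roll":-2.8},
  {"dx":0,"dy":0,"dz":200,"roll":-2.8},
  {"dx":0,"dy":0,"dz":200,"roll":-2.8},
  {"dx":0,"dy":0,"dz":200,"roll":-2.8},
])

```text
time_s: 11.22
position: [0.2983, 0.3713, 0.5271]
orientation: [0.804, -0.593, 0.049, -0.01]
ft_force: [0.5, 0.7, 0.4]
opening: 0.0854
grasp_force: 0.0
```

```bash
python3 go.py "(.4615,.3595,.054)"
```

```text
t 11.2167 pos [0.298 0.371 0.527] open 0.08542553283983503 j [ 0.794 -0.172  1.4   -0.1    1.879 -2.68 ] f [0.535 0.651 0.395] 
 axes x,y,z [[ 0.293 -0.954  0.068]
 [-0.952 -0.297 -0.074]
 [ 0.091 -0.043 -0.995]]
(.4615,.3595,.054) [  26.8 -116.7  486.1]
```

Request:
jog_arm([
  {"dx":0,"dy":0,"dz":0,"roll":-0.8},
  {"dx":0,"dy":0,"dz":0,"roll":-0.8},
  {"dx":0,"dy":0,"dz":0,"roll":-0.8},
  {"dx":0,"dy":0,"dz":0,"roll":-0.8},
])

```text
time_s: 11.55
position: [0.2222, 0.421, 0.5128]
orientation: [0.863, -0.498, 0.089, -0.006]
ft_force: [0.4, 0.4, 0.1]
opening: 0.0855
grasp_force: 0.0
```

```bash
python3 go.py "(.4615,.3595,.054)"
```

```text
t 11.55 pos [0.222 0.421 0.513] open 0.085530101294248 j [ 1.041 -0.162  1.424 -0.186  1.862 -2.68 ] f [0.379 0.382 0.148] 
 axes x,y,z [[ 0.489 -0.86   0.148]
 [-0.858 -0.505 -0.098]
 [ 0.159 -0.079 -0.984]]
(.4615,.3595,.054) [ 102.2 -129.2  494.4]
```

The roll limit makes the arm lean the tool, and the lean is kept in the commanded pose. A leaned tool followed by a roll can therefore tip the tray. I'll push further and watch the lean.

Request:
jog_arm([
  {"dx":0,"dy":0,"dz":0,"roll":-1.2},
  {"dx":0,"dy":0,"dz":0,"roll":-1.2},
  {"dx":0,"dy":0,"dz":0,"roll":-1.2},
  {"dx":0,"dy":0,"dz":0,"roll":-1.2},
  {"dx":0,"dy":0,"dz":0,"roll":-1.2},
  {"dx":0,"dy":0,"dz":0,"roll":-1.2},
  {"dx":0,"dy":0,"dz":0,"roll":-1.2},
  {"dx":0,"dy":0,"dz":0,"roll":-1.2},
])

```text
time_s: 12.22
position: [0.0697, 0.4537, 0.469]
orientation: [0.937, -0.309, 0.161, -0.008]
ft_force: [-0.0, -1.0, 0.1]
opening: 0.0855
grasp_force: 0.0
```

```bash
python3 go.py; cat > fk.py <<'E'
import numpy as np
from scipy.optimize import least_squares
from scipy.spatial.transform import Rotation as R
D=[((1.168,.22,1.526,0,1.395,-.126),(.171,.601,.239)),((-.185,.151,1.747,0,1.238,-1.479),(.570,-.026,.166)),((.527,.329,1.768,0,1.042,-.767),(.463,.36,.054)),
((.485,.382,.089,.01,2.647,-.801),(.367,.284,.832)),((.486,.034,.82,.006,2.293,-.804),(.369,.286,.717)),((.794,-.172,1.4,-.1,1.879,-2.68),(.298,.371,.527)),((1.041,-.162,1.424,-.186,1.862,-2.68),(.222,.421,.513))]
def rot(a,t): return R.from_rotvec(np.array(a)*t)
def fk(j,p):
    h,L1,L2,L3,e=p
    r=rot((0,0,1),j[0])*rot((0,1,0),j[1]); x=np.array([0,0,h])+r.apply([0,0,L1])
    r=r*rot((0,1,0),j[2]); x=x+r.apply([e,0,L2])
    r=r*rot((0,0,1),j[3])*rot((0,1,0),j[4]); x=x+r.apply([0,0,L3])
    r=r*rot((0,0,1),j[5]+np.pi/2)
    return x,r
s=least_squares(lambda p:np.concatenate([fk(j,p)[0]-np.array(x) for j,x in D]),[.3,.4,.4,.2,0])
P=s.x
if __name__=="__main__":
    print(P.round(4),np.abs(s.fun).max())
    for i in(4,6): print(fk(D[i][0],P)[1].as_matrix().T.round(3))
E
python3 fk.py
```

```text
t 12.2167 pos [0.07  0.454 0.469] open 0.08547932064269152 j [ 1.47  -0.173  1.537 -0.33   1.821 -2.68 ] f [-0.019 -0.96   0.08 ] 
 axes x,y,z [[ 0.757 -0.582  0.297]
 [-0.577 -0.809 -0.115]
 [ 0.307 -0.085 -0.948]]
[-0.179   0.4112  0.5515 -0.1698  0.0578] 0.07785480433745949
[[-0.962  0.273  0.007]
 [ 0.273  0.962 -0.   ]
 [-0.007  0.001 -1.   ]]
[[ 0.489 -0.86   0.148]
 [-0.858 -0.505 -0.098]
 [ 0.159 -0.079 -0.984]]
```

```bash
python3 - <<'E'
s=open('fk.py').read()
s=s.replace("(.222,.421,.513))]","(.222,.421,.513)),((1.47,-.173,1.537,-.33,1.821,-2.68),(.07,.454,.469))]")
s=s.replace("h,L1,L2,L3,e=p","h,L1,L2,L3,e,a,f=p").replace("x=np.array([0,0,h])+r.apply([0,0,L1])","x=rot((0,0,1),j[0]).apply([a,0,h])+r.apply([0,0,L1])").replace("[.3,.4,.4,.2,0]","[.3,.4,.4,.2,0,0,0]").replace("x=x+r.apply([0,0,L3])","x=x+r.apply([f,0,L3])")
open('fk.py','w').write(s)
E
python3 fk.py|head -3
```

```text
[0.0326 0.4232 0.5496 0.0528 0.0556 0.1514 0.154 ] 0.0777530040382338
[[-0.962  0.273  0.007]
 [ 0.273  0.962 -0.   ]
```

```bash
sed -i 's/h,L1,L2,L3,e,a,f=p/h,L1,L2,L3,e,a,f,b=p/; s/apply(\[a,0,h\])/apply([0*a,b,h])/; s/apply(\[f,0,L3\])/apply([0*f,0,L3])/; s/\[.3,.4,.4,.2,0,0,0\]/[.3,.4,.4,.2,0,0,0,.08]/' fk.py; python3 fk.py|head -3
```

```text
[ 0.3116  0.412   0.5478  0.3264  0.053  -0.0053  0.      0.0787] 0.0006493147839539762
[[-0.962  0.273  0.007]
 [ 0.273  0.962 -0.   ]
```

```bash
cat > plan.py <<'E'
from fk import *
LO=np.array([-2.98,-.91,.09,-1.24,.2,-2.68]);HI=np.array([2.98,2.08,2.57,4.39,2.65,2.68])
def ik(x,r,starts=None):
    best=None
    for s in (starts if starts is not None else [(a,.2,1.6,b,1.3,c) for a in(-.6,.3) for b in(-.5,.5,2.) for c in(-1.5,1.5)]):
        f=lambda j:np.r_[fk(j,P)[0]-x,.3*(r.inv()*fk(j,P)[1]).as_rotvec()]
        q=least_squares(f,np.clip(s,LO+.01,HI-.01),bounds=(LO,HI))
        if best is None or q.cost<best.cost: best=q
        if best.cost<1e-8: break
    return best.x,np.sqrt(2*best.cost)
def frame(yaw): return rot((0,0,1),yaw)
def toolR(T,s,th,flip):
    Y=T.apply([0,1,0]);X=T.apply([1,0,0]);z=s*np.sin(th)*Y-np.array([0,0,np.cos(th)])
    y=X*flip; x=np.cross(y,z); return R.from_matrix(np.c_[x,y,z])
if __name__=="__main__":
    np.set_printoptions(precision=3,suppress=True)
    T0=frame(-.41);O=np.array([.448,-.339,0]);bar=np.array([0,0,.107]);lip=np.array([-.1,0,.003]);pot=np.array([.568,-.026])
    th=.6
    for s in(1,-1):
      for flip in(1,-1):
        r0=toolR(T0,s,th,flip);z=r0.apply([0,0,1]);g=O+bar
        j0,e0=ik(g+.011*z,r0)
        print("s",s,"flip",flip,"grasp j",j0,"err",e0)
        for ph in(-s*1.1,-s*1.3):
            q=R.from_rotvec(z*ph);T=q*T0;rr=q*r0
            off=T.apply(bar-lip); L=np.r_[pot+.0*T.apply([1,0,0])[:2],.17]
            B=L+off;j,e=ik(B+.011*z,rr,[j0]+[(a,.2,1.6,b,1.3,c) for a in(-.6,.3) for b in(-.5,.5,2.) for c in(-1.5,1.5)])
            cs={k:(L+T.apply(np.array(v)-lip)) for k,v in dict(lipL=(-.1,.086,0),lipR=(-.1,-.086,0),bkL=(.1,.086,0),bkR=(.1,-.086,0)).items()}
            print("  phi",ph,"tilt",np.arccos(T.apply([0,0,1])[2]),"slope xy",-T.inv().apply([0,0,1])[:2],"j",j,"e",e,"bar",B);print("   ",{k:v.round(3).tolist() for k,v in cs.items()})
E
python3 plan.py
```

```text
s 1 flip 1 grasp j [-1.053  0.436  1.654  0.472  1.455 -0.796] err 6.995287679129685e-11
  phi -1.1 tilt 0.5991861036378068 slope xy [-0.503  0.255] j [-0.424 -0.01   1.774  0.608  1.42  -1.221] e 8.146968523946842e-11 bar [0.58  0.02  0.306]
    {'lipL': [0.533, 0.049, 0.146], 'lipR': [0.606, -0.101, 0.189], 'bkL': [0.675, 0.148, 0.246], 'bkR': [0.748, -0.002, 0.29]}
  phi -1.3 tilt 0.6974800490350012 slope xy [-0.544  0.341] j [-0.43  -0.066  1.832  0.608  1.421 -1.428] e 9.845476661927496e-11 bar [0.558 0.026 0.304]
    {'lipL': [0.524, 0.041, 0.138], 'lipR': [0.615, -0.092, 0.197], 'bkL': [0.637, 0.166, 0.247], 'bkR': [0.728, 0.032, 0.306]}
s 1 flip -1 grasp j [-1.053  0.436  1.654  0.472  1.455  2.346] err 3.6400329454315714e-08
  phi -1.1 tilt 0.5991861036378068 slope xy [-0.503  0.255] j [-0.424 -0.01   1.774  0.608  1.42   1.921] e 6.256270963926228e-10 bar [0.58  0.02  0.306]
    {'lipL': [0.533, 0.049, 0.146], 'lipR': [0.606, -0.101, 0.189], 'bkL': [0.675, 0.148, 0.246], 'bkR': [0.748, -0.002, 0.29]}
  phi -1.3 tilt 0.6974800490350012 slope xy [-0.544  0.341] j [-0.43  -0.0
[... 831 characters left out ...]
 0.306], 'bkR': [0.475, -0.207, 0.247]}
s -1 flip -1 grasp j [-0.429  0.291  1.895 -0.779  1.068 -2.68 ] err 0.028680185085249502
  phi 1.1 tilt 0.5991861036378066 slope xy [-0.503 -0.255] j [ 0.03   0.211  1.535 -0.539  1.663 -1.579] e 1.267889172024821e-10 bar [ 0.543 -0.066  0.306]
    {'lipL': [0.649, -0.003, 0.189], 'lipR': [0.49, -0.052, 0.146], 'bkL': [0.673, -0.174, 0.29], 'bkR': [0.514, -0.223, 0.246]}
  phi 1.3 tilt 0.6974800490350012 slope xy [-0.544 -0.341] j [ 0.051  0.171  1.585 -0.533  1.665 -1.356] e 2.007423571241428e-09 bar [ 0.523 -0.054  0.304]
    {'lipL': [0.649, -0.015, 0.197], 'lipR': [0.489, -0.04, 0.138], 'bkL': [0.635, -0.183, 0.306], 'bkR': [0.475, -0.207, 0.247]}
```

```bash
cat > sim.py <<'E'
from plan import *
def step(j,x,r,w):
    """one row: from achieved joints j toward pose (x,r), capped"""
    x0,r0=fk(j,P);d=x-x0;n=np.linalg.norm(d);d=d*min(1,.0417/max(n,1e-9))
    v=(r0.inv()*r).as_rotvec();m=np.linalg.norm(v);v=v*min(1,.125/max(m,1e-9))
    xt,rt=x0+d,r0*R.from_rotvec(v)
    f=lambda q:np.r_[fk(q,P)[0]-xt,w*(rt.inv()*fk(q,P)[1]).as_rotvec()]
    return least_squares(f,np.clip(j,LO+1e-4,HI-1e-4),bounds=(LO,HI),xtol=1e-6,ftol=1e-6).x
def call(j,rows,w):
    x0,r0=fk(j,P)
    for dx,dy,dz,ro in rows: j=step(j,x0+r0.apply([dx/1e3,dy/1e3,dz/1e3]),r0*R.from_rotvec([0,0,ro]),w)
    return j
if __name__=="__main__":
    np.set_printoptions(precision=3,suppress=True)
    for w in(.1,.2,.3,.5,1,2):
        a=call(np.array([.794,-.172,1.4,-.1,1.879,-2.68]),[(0,0,0,-.8)]*4,w)
        b=call(np.array([1.041,-.162,1.424,-.186,1.862,-2.68]),[(0,0,0,-1.2)]*8,w)
        print(w,a,b,fk(b,P)[0],fk(b,P)[1].as_matrix()[:,2])
E
python3 sim.py
```

```text
0.1 [ 0.893 -0.174  1.417 -0.244  1.852 -2.68 ] [ 1.218 -0.189  1.497 -0.453  1.787 -2.68 ] [0.22  0.422 0.512] [ 0.408 -0.129 -0.904]
0.2 [ 0.905 -0.173  1.418 -0.24   1.852 -2.68 ] [ 1.229 -0.188  1.5   -0.449  1.787 -2.68 ] [0.214 0.424 0.509] [ 0.405 -0.126 -0.906]
0.3 [ 0.925 -0.171  1.419 -0.233  1.853 -2.68 ] [ 1.247 -0.186  1.505 -0.442  1.788 -2.68 ] [0.205 0.428 0.505] [ 0.4   -0.122 -0.908]
0.5 [ 0.993 -0.166  1.425 -0.209  1.856 -2.68 ] [ 1.363 -0.179  1.528 -0.391  1.8   -2.68 ] [0.138 0.446 0.483] [ 0.358 -0.1   -0.928]
1 [ 1.168 -0.16   1.43  -0.146  1.873 -2.68 ] [ 1.75  -0.183  1.564 -0.218  1.865 -2.68 ] [-0.089  0.428  0.45 ] [ 0.224 -0.071 -0.972]
2 [ 1.257 -0.161  1.432 -0.116  1.882 -2.68 ] [ 1.94  -0.196  1.57  -0.143  1.899 -2.68 ] [-0.185  0.383  0.451] [ 0.174 -0.075 -0.982]
```

```bash
cat > s1.py <<'E'
from sim import *
np.set_printoptions(precision=3,suppress=True)
j0=np.array([1.47,-.173,1.537,-.33,1.821,-2.68])
x,r=fk(j0,P);l=lambda p:(r.inv().apply(np.array(p)-x)*1e3).round(0)
w1=l((.36,.22,.5));
for tgt in((.33,-.36,.5),(.4,-.4,.5),(.3,-.45,.45)):
    w2=l(tgt);print("rows",w1,w2)
    j=call(j0,[(*w1,1.2)]*9+[(*w2,2.4)]*16,.6);print("A",j,fk(j,P)[0])
    for k in range(5):
        for c in (0,):
            xx,rr=fk(j,P);az=np.arctan2(xx[1],xx[0]);back=rr.inv().apply(np.array(tgt)-xx)*1e3
            ro=[-3.0]*8 if j[5]>-2.6 else [-2]*8
            # anti drift: aim beyond toward clockwise tangential
            t=rr.inv().apply(np.array([np.sin(az),-np.cos(az),0]))*c
            j=call(j,[(*(back+t),q) for q in ro],.6)
        z=fk(j,P)[1].as_matrix()[:,2];print(k,j,fk(j,P)[0],"lean",np.hypot(z[0],z[1]),np.arctan2(z[1],z[0]))
E
python3 s1.py
```

```text
rows [365.  18.  79.] [680. 504. 120.]
A [-1.08  -0.344  1.608  0.212  1.647 -2.68 ] [ 0.352 -0.347  0.504]
0 [-0.554 -0.383  1.692 -0.246  1.521 -2.68 ] [ 0.413 -0.256  0.483] lean 0.3851261213439973 -1.2361182926652168
1 [-0.114 -0.405  1.935 -0.7    1.464 -2.68 ] [ 0.414 -0.178  0.413] lean 0.6550368115765339 -1.4730829816491975
2 [ 0.111 -0.265  2.213 -1.09   1.401 -2.68 ] [ 0.399 -0.163  0.299] lean 0.8737541250428776 -1.4723209176857617
3 [ 0.305  0.084  2.376 -1.24   1.502 -2.68 ] [ 0.327 -0.138  0.179] lean 0.9663058356183661 -1.4834046900272806
4 [ 0.496  0.562  2.561 -1.24   1.545 -2.68 ] [ 0.172 -0.168  0.101] lean 0.9994788394470612 -1.4049156184807103
rows [365.  18.  79.] [756. 496. 145.]
A [-1.045 -0.172  1.477  0.22   1.6   -2.68 ] [ 0.404 -0.397  0.5  ]
0 [-0.593 -0.209  1.557 -0.224  1.464 -2.68 ] [ 0.472 -0.31   0.483] lean 0.38735724228874396 -1.1984172901897132
1 [-0.258 -0.248  1.828 -0.715  1.325 -2.68 ] [ 0.473 -0.258  0.414] lean 0.6784534491662984 -1.4710683472319768
2 [-0.165 -0.159  2.124 -1.24   1.173 -2.68 ] [ 0.459 -0.285  0.32 ] lean 0.9051017043038863
[... 219 characters left out ...]
9520012 -1.5655374318119868
rows [365.  18.  79.] [695. 600. 166.]
A [-1.072 -0.295  1.644  0.2    1.563 -2.68 ] [ 0.365 -0.37   0.464]
0 [-0.629 -0.288  1.726 -0.273  1.391 -2.68 ] [ 0.425 -0.319  0.428] lean 0.40261694022648525 -1.3483761689714349
1 [-0.307 -0.301  2.015 -0.782  1.255 -2.68 ] [ 0.417 -0.279  0.342] lean 0.7021248742102931 -1.5723918032942346
2 [-0.197 -0.122  2.248 -1.24   1.184 -2.68 ] [ 0.391 -0.289  0.238] lean 0.8908472413353653 -1.5852966727170035
3 [ 0.134  0.22   2.35  -1.24   1.455 -2.68 ] [ 0.302 -0.189  0.136] lean 0.9624281519148237 -1.655563731326227
4 [ 0.347  0.677  2.542 -1.24   1.483 -2.68 ] [ 0.13  -0.196  0.071] lean 0.9980888326672095 -1.5603204280280945
```

```bash
cat > s2.py <<'E'
from sim import *
np.set_printoptions(precision=3,suppress=True)
j0=np.array([1.47,-.173,1.537,-.33,1.821,-2.68])
x,r=fk(j0,P);l=lambda p:(r.inv().apply(np.array(p)-x)*1e3).round(0)
w1=l((.36,.22,.5));w15=l((.42,-.1,.5));G=.565*np.array([np.cos(-1.98),np.sin(-1.98)])
for az in(-1.1,-1.3,-1.5):
  for rad in(.5,.6):
    tgt=(rad*np.cos(az),rad*np.sin(az),.5);w2=l(tgt)
    j=call(j0,[(*w1,1.2)]*8+[(*w15,2)]*8+[(*w2,3.0)]*14,.6);a=j.copy()
    res=[]
    for k in range(6):
        xx,rr=fk(j,P);x0,r0=xx,rr
        for m in range(4):
            j=step(j,np.array(tgt),r0*R.from_rotvec([0,0,-2.5]),.6)
            z=fk(j,P)[1].as_matrix()[:2,2];res.append((np.linalg.norm(z-G),4*k+m+1,j,z,fk(j,P)[0]))
    b=min(res,key=lambda t:t[0]);print(az,rad,"A",a,fk(a,P)[0],"best",b)
E
python3 s2.py
```

```text
-1.1 0.5 A [-1.458 -0.274  1.563  0.303  1.72  -2.467] [ 0.227 -0.446  0.5  ] best (np.float64(0.06100380413911001), 18, array([-0.457, -0.31 ,  1.796, -0.584,  1.555, -2.68 ]), array([-0.166, -0.533]), array([ 0.362, -0.291,  0.427]))
-1.1 0.6 A [-1.392 -0.034  1.352  0.292  1.674 -2.414] [ 0.272 -0.535  0.5  ] best (np.float64(0.04337137744511931), 18, array([-0.644, -0.103,  1.616, -0.559,  1.451, -2.68 ]), array([-0.182, -0.522]), array([ 0.394, -0.412,  0.428]))
-1.3 0.5 A [-1.67  -0.228  1.526  0.326  1.775 -2.667] [ 0.134 -0.482  0.5  ] best (np.float64(0.04796306327859463), 19, array([-0.544, -0.306,  1.824, -0.6  ,  1.586, -2.68 ]), array([-0.268, -0.498]), array([ 0.318, -0.315,  0.411]))
-1.3 0.6 A [-1.604  0.011  1.307  0.319  1.737 -2.612] [ 0.161 -0.578  0.5  ] best (np.float64(0.07669492610762267), 20, array([-0.737, -0.101,  1.667, -0.606,  1.462, -2.68 ]), array([-0.298, -0.495]), array([ 0.331, -0.443,  0.405]))
-1.5 0.5 A [-1.735 -0.2    1.473  0.313  1.819 -2.68 ] [ 0.097 -0.491  0.514] best (np.float64(0.11715119111602704), 20, array([-0.587, -0.329,  1.858, -0.589,  1.623, -2.68 ]), array([-0.321, -0.452]), array([ 0.285, -0.312,  0.4  ]))
-1.5 0.6 A [-1.71  -0.055  1.355  0.318  1.787 -2.68 ] [ 0.103 -0.553  0.508] best (np.float64(0.15097984956034308), 21, array([-0.816, -0.113,  1.668, -0.555,  1.511, -2.68 ]), array([-0.334, -0.414]), array([ 0.293, -0.447,  0.4  ]))
```

```bash
python3 go.py "(.36,.22,.5)" "(.42,-.1,.5)" "(.21,-.49,.5)"
```

```text
t 12.2167 pos [0.07  0.454 0.469] open 0.08547932064269152 j [ 1.47  -0.173  1.537 -0.33   1.821 -2.68 ] f [-0.019 -0.96   0.08 ] 
 axes x,y,z [[ 0.757 -0.582  0.297]
 [-0.577 -0.809 -0.115]
 [ 0.307 -0.085 -0.948]]
(.36,.22,.5) [365.   17.8  79.6]
(.42,-.1,.5) [596.7 241.9 125.2]
(.21,-.49,.5) [664.9 678.4  93.8]
```

Request:
jog_arm([
  {"dx":365,"dy":18,"dz":80,"roll":1.2},
  {"dx":365,"dy":18,"dz":80,"roll":1.2},
  {"dx":365,"dy":18,"dz":80,"roll":1.2},
  {"dx":365,"dy":18,"dz":80,"roll":1.2},
  {"dx":365,"dy":18,"dz":80,"roll":1.2},
  {"dx":365,"dy":18,"dz":80,"roll":1.2},
  {"dx":365,"dy":18,"dz":80,"roll":1.2},
  {"dx":365,"dy":18,"dz":80,"roll":1.2},
  {"dx":597,"dy":242,"dz":125,"roll":2.0},
  {"dx":597,"dy":242,"dz":125,"roll":2.0},
  {"dx":597,"dy":242,"dz":125,"roll":2.0},
  {"dx":597,"dy":242,"dz":125,"roll":2.0},
  {"dx":597,"dy":242,"dz":125,"roll":2.0},
  {"dx":597,"dy":242,"dz":125,"roll":2.0},
  {"dx":597,"dy":242,"dz":125,"roll":2.0},
  {"dx":665,"dy":678,"dz":94,"roll":2.9},
  {"dx":665,"dy":678,"dz":94,"roll":2.9},
  {"dx":665,"dy":678,"dz":94,"roll":2.9},
  {"dx":665,"dy":678,"dz":94,"roll":2.9},
  {"dx":665,"dy":678,"dz":94,"roll":2.9},
])

```text
time_s: 13.88
position: [0.3207, -0.2342, 0.5044]
orientation: [0.001, 0.986, -0.048, 0.157]
ft_force: [0.9, 0.3, 0.2]
opening: 0.0858
grasp_force: 0.0
```

```bash
python3 go.py "(.21,-.49,.5)"
```

```text
t 13.8833 pos [ 0.321 -0.234  0.504] open 0.08581683696402177 j [-1.012 -0.611  1.783  0.216  1.714 -2.522] f [0.944 0.286 0.198] 
 axes x,y,z [[-0.951 -0.013 -0.31 ]
 [ 0.017  0.995 -0.094]
 [ 0.31  -0.095 -0.946]]
(.21,-.49,.5) [ 109.8 -256.1   -5.9]
```

Request:
jog_arm([
  {"dx":110,"dy":-256,"dz":-6,"roll":0.4},
  {"dx":110,"dy":-256,"dz":-6,"roll":0.4},
  {"dx":110,"dy":-256,"dz":-6,"roll":0.4},
  {"dx":110,"dy":-256,"dz":-6,"roll":0.4},
  {"dx":110,"dy":-256,"dz":-6,"roll":0.4},
  {"dx":110,"dy":-256,"dz":-6,"roll":0.4},
  {"dx":110,"dy":-256,"dz":-6,"roll":0.4},
  {"dx":110,"dy":-256,"dz":-6,"roll":-2.0},
  {"dx":110,"dy":-256,"dz":-6,"roll":-2.0},
  {"dx":110,"dy":-256,"dz":-6,"roll":-2.0},
  {"dx":110,"dy":-256,"dz":-6,"roll":-2.0},
  {"dx":110,"dy":-256,"dz":-6,"roll":-2.0},
  {"dx":110,"dy":-256,"dz":-6,"roll":-2.0},
  {"dx":110,"dy":-256,"dz":-6,"roll":-2.0},
  {"dx":110,"dy":-256,"dz":-6,"roll":-2.0},
])

```text
time_s: 15.13
position: [0.322, -0.4354, 0.4993]
orientation: [-0.025, 0.991, -0.124, 0.041]
ft_force: [0.8, 0.7, -0.2]
opening: 0.0855
grasp_force: 0.0
```

```bash
python3 go.py "(.21,-.49,.5)"; cat > s3.py <<'E'
import sys
from sim import *
from rig import arm
np.set_printoptions(precision=3,suppress=True)
G=.565*np.array([np.cos(-1.98),np.sin(-1.98)])
j1=np.array(arm.get_obs()["joint_positions"])
for tgt in [(.21,-.49,.5),(.1,-.55,.5),(.3,-.5,.5),(.3,-.4,.5),(.4,-.3,.5)]:
    j=j1.copy();r0=fk(j,P)[1];res=[]
    for m in range(20):
        j=step(j,np.array(tgt),r0*R.from_rotvec([0,0,-2.5]),.6);z=fk(j,P)[1].as_matrix()[:2,2];res.append((np.linalg.norm(z-G),m+1,z,np.linalg.norm(z),np.arctan2(z[1],z[0]),fk(j,P)[0],j))
    print(tgt,*min(res,key=lambda t:t[0]))
E
python3 s3.py
```

```text
t 15.1333 pos [ 0.322 -0.435  0.499] open 0.08547317947793633 j [-1.052 -0.21   1.502 -0.045  1.593 -2.68 ] f [ 0.786  0.657 -0.17 ] 
 axes x,y,z [[-0.995 -0.059 -0.074]
 [-0.039  0.968 -0.247]
 [ 0.087 -0.243 -0.966]]
(.21,-.49,.5) [114.7 -48.6   2.9]
(0.21, -0.49, 0.5) 0.11229874037460223 8 [-0.113 -0.517] 0.5290598644024883 -1.7850958693078671 [ 0.358 -0.358  0.439] [-0.628 -0.295  1.75  -0.509  1.457 -2.68 ]
(0.1, -0.55, 0.5) 0.11069343772019713 8 [-0.114 -0.517] 0.5293667842159934 -1.7880753167885952 [ 0.35  -0.354  0.427] [-0.63  -0.317  1.789 -0.511  1.442 -2.68 ]
(0.3, -0.5, 0.5) 0.11450180536351574 8 [-0.11  -0.522] 0.5334174501530083 -1.7791824256044888 [ 0.391 -0.411  0.449] [-0.674 -0.163  1.624 -0.503  1.425 -2.68 ]
(0.3, -0.4, 0.5) 0.14149595202041637 9 [-0.084 -0.535] 0.5412953855219332 -1.7270823126360106 [ 0.378 -0.305  0.453] [-0.498 -0.325  1.752 -0.536  1.511 -2.68 ]
(0.4, -0.3, 0.5) 0.23164127290258338 10 [ 0.006 -0.499] 0.4985437590173577 -1.5587848541096365 [ 0.443 -0.204  0.46 ] [-0.272 -0.278  1.689 -0.499  1.571 -2.68 ]
```

```bash
cat > s4.py <<'E'
from sim import *
from rig import arm
np.set_printoptions(precision=3,suppress=True)
G=.565*np.array([np.cos(-1.98),np.sin(-1.98)])
j1=np.array(arm.get_obs()["joint_positions"]);x0,r0=fk(j1,P)
for M in [(.21,-.49,.5),(.15,-.52,.5),(.1,-.52,.5),(.05,-.52,.5),(.0,-.52,.5)]:
    j=call(j1,[(*(r0.inv().apply(np.array(M)-x0)*1e3),.6)]*9,.6);a=j.copy();r1=fk(j,P)[1];res=[]
    for m in range(22):
        j=step(j,np.array(M),r1*R.from_rotvec([0,0,-2.6]),.6);z=fk(j,P)[1].as_matrix()[:2,2];res.append((np.linalg.norm(z-G),m+1,z,np.linalg.norm(z),np.arctan2(z[1],z[0]),fk(j,P)[0],j))
    print(M,(r0.inv().apply(np.array(M)-x0)*1e3).round(),a,*min(res,key=lambda t:t[0]))
E
python3 s4.py
```

```text
(0.21, -0.49, 0.5) [115. -48.   3.] [-1.33  -0.241  1.526  0.026  1.597 -2.347] 0.053644120683437574 13 [-0.172 -0.529] 0.5562307933586087 -1.8855612683595155 [ 0.315 -0.411  0.449] [-0.75  -0.286  1.737 -0.534  1.437 -2.68 ]
(0.15, -0.52, 0.5) [176. -75.   5.] [-1.474 -0.221  1.51   0.063  1.6   -2.485] 0.015300120389155661 12 [-0.221 -0.503] 0.5499203951585303 -1.9846434180072612 [ 0.264 -0.456  0.451] [-0.893 -0.276  1.722 -0.516  1.423 -2.68 ]
(0.1, -0.52, 0.5) [226. -73.   0.] [-1.587 -0.247  1.531  0.091  1.613 -2.593] 0.03819258103684023 12 [-0.26  -0.503] 0.5661780031123572 -2.047507819461798 [ 0.228 -0.46   0.447] [-0.942 -0.314  1.765 -0.538  1.417 -2.68 ]
(0.05, -0.52, 0.5) [276. -71.  -4.] [-1.685 -0.257  1.538  0.11   1.625 -2.68 ] 0.07992980175119671 12 [-0.302 -0.496] 0.5807514647676008 -2.116907593866695 [ 0.192 -0.466  0.443] [-0.997 -0.34   1.798 -0.558  1.411 -2.68 ]
(0.0, -0.52, 0.5) [326. -69.  -8.] [-1.72  -0.247  1.524  0.095  1.632 -2.68 ] 0.13030179685543777 12 [-0.348 -0.475] 0.5884053997945013 -2.2027740041604034 [ 0.156 -0.474  0.439] [-1.059 -0.349  1.816 -0.573  1.411 -2.68 ]
```

Request:
jog_arm([
  {"dx":185,"dy":-75,"dz":4,"roll":0.6},
  {"dx":185,"dy":-75,"dz":4,"roll":0.6},
  {"dx":185,"dy":-75,"dz":4,"roll":0.6},
  {"dx":185,"dy":-75,"dz":4,"roll":0.6},
  {"dx":185,"dy":-75,"dz":4,"roll":0.6},
  {"dx":185,"dy":-75,"dz":4,"roll":0.6},
  {"dx":185,"dy":-75,"dz":4,"roll":0.6},
  {"dx":185,"dy":-75,"dz":4,"roll":0.6},
  {"dx":185,"dy":-75,"dz":4,"roll":-2.0},
  {"dx":185,"dy":-75,"dz":4,"roll":-2.0},
  {"dx":185,"dy":-75,"dz":4,"roll":-2.0},
  {"dx":185,"dy":-75,"dz":4,"roll":-2.0},
  {"dx":185,"dy":-75,"dz":4,"roll":-2.0},
  {"dx":185,"dy":-75,"dz":4,"roll":-2.0},
  {"dx":185,"dy":-75,"dz":4,"roll":-2.0},
  {"dx":185,"dy":-75,"dz":4,"roll":-2.0},
  {"dx":185,"dy":-75,"dz":4,"roll":-2.0},
])

```text
time_s: 16.55
position: [0.2385, -0.4745, 0.4701]
orientation: [-0.024, 0.975, -0.201, -0.092]
ft_force: [-0.5, -0.4, -0.7]
opening: 0.0855
grasp_force: 0.0
```

```bash
python3 go.py "(.14,-.52,.5)"; python3 s3.py
```

```text
t 16.55 pos [ 0.238 -0.475  0.47 ] open 0.08550807282694438 j [-1.039 -0.248  1.625 -0.357  1.493 -2.68 ] f [-0.543 -0.354 -0.682] 
 axes x,y,z [[-0.982 -0.009  0.19 ]
 [-0.084  0.918 -0.388]
 [-0.171 -0.397 -0.902]]
(.14,-.52,.5) [102.8 -45.1   7.8]
(0.21, -0.49, 0.5) 0.06629825665515676 3 [-0.274 -0.474] 0.5475650378807134 -2.0950635560799147 [ 0.264 -0.455  0.47 ] [-0.874 -0.226  1.646 -0.541  1.511 -2.68 ]
(0.1, -0.55, 0.5) 0.07085868263470142 3 [-0.281 -0.476] 0.5527854345847181 -2.1049749494878425 [ 0.252 -0.464  0.44 ] [-0.902 -0.233  1.708 -0.546  1.452 -2.68 ]
(0.3, -0.5, 0.5) 0.045210023028837254 4 [-0.26 -0.49] 0.5552976553524764 -2.058853613925317 [ 0.338 -0.465  0.47 ] [-0.777 -0.084  1.522 -0.562  1.523 -2.68 ]
(0.3, -0.4, 0.5) 0.035549107620513866 5 [-0.248 -0.492] 0.5506534907681727 -2.0383208533717982 [ 0.338 -0.358  0.47 ] [-0.61  -0.227  1.647 -0.577  1.619 -2.68 ]
(0.4, -0.3, 0.5) 0.011563159992991484 8 [-0.214 -0.522] 0.5640446213431983 -1.9595865841780276 [ 0.425 -0.24   0.461] [-0.297 -0.138  1.593 -0.604  1.718 -2.68 ]
```

Request:
jog_arm([
  {"dx":-135,"dy":109,"dz":-109,"roll":-2.0},
  {"dx":-135,"dy":109,"dz":-109,"roll":-2.0},
  {"dx":-135,"dy":109,"dz":-109,"roll":-2.0},
  {"dx":-135,"dy":109,"dz":-109,"roll":-2.0},
  {"dx":-135,"dy":109,"dz":-109,"roll":-2.0},
  {"dx":-135,"dy":109,"dz":-109,"roll":-2.0},
])

```text
time_s: 17.05
position: [0.4074, -0.2854, 0.4761]
orientation: [-0.283, 0.921, -0.203, -0.175]
ft_force: [-0.6, -0.4, -0.1]
opening: 0.0857
grasp_force: 0.0
```

```bash
python3 go.py ; python3 s3.py
```

```text
t 17.05 pos [ 0.407 -0.285  0.476] open 0.08565890836307502 j [-0.43  -0.152  1.56  -0.547  1.702 -2.68 ] f [-0.635 -0.442 -0.121] 
 axes x,y,z [[-0.778 -0.451  0.437]
 [-0.593  0.757 -0.274]
 [-0.207 -0.473 -0.857]]
(0.21, -0.49, 0.5) 0.015655026875802135 1 [-0.222 -0.503] 0.5497974036820603 -1.9867039759540517 [ 0.4   -0.275  0.454] [-0.393 -0.173  1.632 -0.586  1.677 -2.68 ]
(0.1, -0.55, 0.5) 0.016152452330922096 1 [-0.222 -0.502] 0.549312269090294 -1.9869048001690077 [ 0.397 -0.273  0.453] [-0.391 -0.182  1.64  -0.585  1.678 -2.68 ]
(0.3, -0.5, 0.5) 0.015002608612473845 1 [-0.222 -0.504] 0.55036283354125 -1.9859019921850085 [ 0.41  -0.282  0.453] [-0.398 -0.146  1.608 -0.586  1.671 -2.68 ]
(0.3, -0.4, 0.5) 0.015458681119848777 1 [-0.222 -0.503] 0.5499719686411849 -1.9865001543014387 [ 0.401 -0.275  0.456] [-0.392 -0.172  1.626 -0.586  1.681 -2.68 ]
(0.4, -0.3, 0.5) 0.010083357207140745 2 [-0.227 -0.528] 0.5748928986171105 -1.9765775284705391 [ 0.421 -0.252  0.467] [-0.317 -0.135  1.582 -0.618  1.722 -2.68 ]
```

Request:
jog_arm([
  {"dx":5,"dy":-10,"dz":-15,"roll":-1.0},
  {"dx":5,"dy":-10,"dz":-15,"roll":-1.0},
])

```text
time_s: 17.22
position: [0.4292, -0.2461, 0.4647]
orientation: [-0.335, 0.895, -0.213, -0.205]
ft_force: [-0.5, 0.3, 0.1]
opening: 0.0855
grasp_force: 0.0
```

```bash
cat > grasp.py <<'E'
from h import *
import sys
np.set_printoptions(precision=3,suppress=True)
o=arm.get_obs();r=R.from_quat(o["orientation"]);p=o["position"];z=r.apply([0,0,1])
print("t",o["time_s"],"pos",p,"j",o["joint_positions"],"z",z,"lean",np.arccos(-z[2]),np.arctan2(z[1],z[0]))
X=np.array([np.cos(-.41),np.sin(-.41),0]);x,y=r.apply([1,0,0]),r.apply([0,1,0])
print("roll to align y with X:",np.arctan2(-X@x,X@y), "X.z",X@z)
g=np.array([.448,-.339,.109])+.011*z
for d in (.12,.08,0): print("back",d,g-d*z,(r.inv().apply(g-d*z-p)*1e3).round(1))
E
python3 grasp.py
```

```text
t 17.2167 pos [ 0.429 -0.246  0.465] j [-0.308 -0.116  1.567 -0.604  1.727 -2.68 ] z [-0.225 -0.518 -0.826] lean 0.5994569703322392 -1.980149790937671
roll to align y with X: 2.696153910886393 X.z 0.00036477176078323297
back 0.12 [ 0.472 -0.283  0.199] [-146.5   10.   228.5]
back 0.08 [ 0.463 -0.303  0.166] [-146.5   10.   268.5]
back 0 [ 0.446 -0.345  0.1  ] [-146.5   10.   348.5]
```

Request:
jog_arm([
  {"dx":-40,"dy":3,"dz":0,"roll":2.7},
  {"dx":-80,"dy":6,"dz":0,"roll":2.7},
  {"dx":-120,"dy":8,"dz":20,"roll":2.7},
  {"dx":-147,"dy":10,"dz":40,"roll":2.7},
  {"dx":-147,"dy":10,"dz":60,"roll":2.7},
  {"dx":-147,"dy":10,"dz":80,"roll":2.7},
  {"dx":-147,"dy":10,"dz":100,"roll":2.7},
  {"dx":-147,"dy":10,"dz":120,"roll":2.7},
  {"dx":-147,"dy":10,"dz":140,"roll":2.7},
  {"dx":-147,"dy":10,"dz":160,"roll":2.7},
  {"dx":-147,"dy":10,"dz":180,"roll":2.7},
  {"dx":-147,"dy":10,"dz":200,"roll":2.7},
  {"dx":-147,"dy":10,"dz":210,"roll":2.7},
  {"dx":-147,"dy":10,"dz":220,"roll":2.7},
  {"dx":-147,"dy":10,"dz":228,"roll":2.7},
  {"dx":-147,"dy":10,"dz":228,"roll":2.7},
  {"dx":-147,"dy":10,"dz":228,"roll":2.7},
  {"dx":-147,"dy":10,"dz":228,"roll":2.7},
  {"dx":-147,"dy":10,"dz":228,"roll":2.7},
  {"dx":-147,"dy":10,"dz":228,"roll":2.7},
])

```text
time_s: 18.88
position: [0.4709, -0.2846, 0.1981]
orientation: [0.743, 0.601, -0.262, 0.135]
ft_force: [-0.9, 0.5, 0.3]
opening: 0.0851
grasp_force: 0.0
```

Request:
jog_arm([
  {"dx":0,"dy":0,"dz":0,"roll":0.2},
  {"dx":0,"dy":0,"dz":0,"roll":0.2},
  {"dx":0,"dy":0,"dz":0,"roll":0.2},
  {"dx":0,"dy":0,"dz":0,"roll":0.2},
])

```text
time_s: 19.22
position: [0.4702, -0.2849, 0.1977]
orientation: [0.797, 0.527, -0.249, 0.159]
ft_force: [-0.1, -0.5, -0.9]
opening: 0.0852
grasp_force: 0.0
```

```bash
python3 grasp.py; python3 pic.py 2; python3 -c "
import cv2,numpy as np
a=cv2.imread('pics/top2.png')[190:310,300:440];b=cv2.imread('pics/side2.png')[80:200,270:410]
cv2.imwrite('pics/z2.png',cv2.resize(np.hstack([a,b]),(800,343),interpolation=2))"
```

```text
t 19.2167 pos [ 0.47  -0.285  0.198] j [-0.353  0.151  1.798 -0.625  1.296  0.257] z [-0.228 -0.516 -0.826] lean 0.5994246418841885 -1.9876281007687833
roll to align y with X: 0.00882252207245769 X.z -0.0038542349738760074
back 0.12 [ 0.473 -0.283  0.199] [ 1.7  1.6 -2.8]
back 0.08 [ 0.464 -0.303  0.166] [ 1.7  1.6 37.2]
back 0 [ 0.445 -0.345  0.1  ] [  1.7   1.6 117.2]
```

View pics/z2.png

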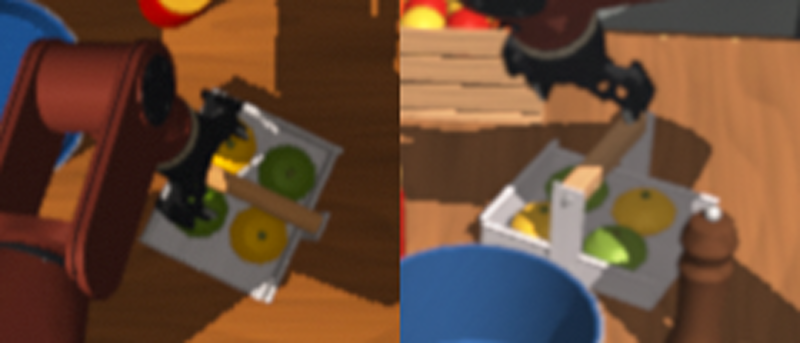

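The leaned gripper straddles the bar, seen at about (230,190) in the left crop. I'll advance and grip.

Request:
jog_arm([
  {"dx":1,"dy":1,"dz":35,"roll":0.01},
  {"dx":1,"dy":1,"dz":70,"roll":0.01},
  {"dx":1,"dy":1,"dz":98,"roll":0.01},
  {"dx":1,"dy":1,"dz":112,"roll":0.01},
  {"dx":1,"dy":1,"dz":117,"roll":0.01},
  {"dx":1,"dy":1,"dz":117,"roll":0.01},
  {"dx":1,"dy":1,"dz":117,"roll":0.01},
])

```text
time_s: 19.9
position: [0.4434, -0.3457, 0.1003]
orientation: [0.801, 0.521, -0.248, 0.16]
ft_force: [1.2, 0.0, 0.6]
opening: 0.0853
grasp_force: 0.0
```

Request:
jog_arm([
  {"dx":0,"dy":0,"dz":0,"roll":0},
  {"dx":0,"dy":0,"dz":0,"roll":0},
  {"dx":0,"dy":0,"dz":0,"roll":0},
  {"dx":0,"dy":0,"dz":0,"roll":0},
  {"dx":0,"dy":0,"dz":0,"roll":0},
  {"dx":0,"dy":0,"dz":0,"roll":0},
], hand=-1, force=110)

```text
time_s: 20.4
position: [0.4435, -0.3459, 0.1005]
orientation: [0.801, 0.521, -0.248, 0.161]
ft_force: [1.6, 1.5, 3.2]
opening: 0.0223
grasp_force: 108.2
```

```bash
python3 grasp.py; cat > pour.py <<'E'
from plan import *
from rig import arm
np.set_printoptions(precision=3,suppress=True)
o=arm.get_obs();j0=np.array(o["joint_positions"]);r0=R.from_quat(o["orientation"]);p=o["position"]
T0=frame(-.41);z=r0.apply([0,0,1]);g=np.array([.448,-.339,.107]);pot=np.array([.568,-.026]);lip=np.array([-.1,0,.003]);bar=np.array([0,0,.107])
off=T0.inv().apply(g-p) # bar rel TCP in tray frame (nominal)
print("bar-tcp in tool",r0.inv().apply(g-p))
for ph in(0,.5,.8,1.1,1.3,1.5):
    q=R.from_rotvec(z*ph);T=q*T0
    A=T.apply([-1,0,0]);A[2]=0;A/=np.linalg.norm(A)
    for d,h in((.02,.185),):
        L=np.r_[pot-d*A[:2],h];B=L+T.apply(bar-lip);t=B-q.apply(g-p)
        j,e=ik(t,q*r0,[j0]+[(a,.2,1.6,-.5,1.3,j0[5]+ph) for a in(-.3,.1)])
        print("phi",ph,"slope",-T.inv().apply([0,0,1])[:2],"lipdir",A[:2],"tcp",t,"local mm",(r0.inv().apply(t-p)*1e3).round(),"j",j,"e",round(e,5))
        print("     ",[(L+T.apply(np.array(v)-lip)).round(3).tolist() for v in((-.1,.086,0),(-.1,-.086,0),(.1,.086,0),(.1,-.086,0))])
print("local up",r0.inv().apply([0,0,1]),"j0",j0)
E
python3 pour.py
```

```text
t 20.4 pos [ 0.443 -0.346  0.1  ] j [-0.474  0.267  1.872 -0.693  1.081  0.303] z [-0.229 -0.516 -0.825] lean 0.6000295302631358 -1.9888703629762972
roll to align y with X: -0.005229934713904744 X.z -0.004559091006273731
back 0.12 [ 0.473 -0.283  0.199] [   1.9    1.3 -120.6]
back 0.08 [ 0.464 -0.303  0.166] [  1.9   1.3 -80.6]
back 0 [ 0.445 -0.345  0.1  ] [ 1.9  1.3 -0.6]
bar-tcp in tool [ 0.003  0.001 -0.01 ]
phi 0 slope [-0. -0.] lipdir [-0.917  0.399] tcp [ 0.674 -0.081  0.282] local mm [ 174.  103. -340.] j [ 0.012  0.538  1.145 -0.545  1.713  0.42 ] e 0.0
      [[0.621, 0.045, 0.182], [0.552, -0.113, 0.182], [0.804, -0.035, 0.182], [0.735, -0.193, 0.182]]
phi 0.5 slope [-0.271 -0.055] lipdir [-0.672  0.74 ] tcp [ 0.617 -0.101  0.305] local mm [ 128.   60. -335.] j [-0.016  0.383  1.31  -0.551  1.69   0.901] e 0.0
      [[0.645, 0.017, 0.187], [0.519, -0.1, 0.177], [0.774, -0.125, 0.241], [0.649, -0.242, 0.232]]
phi 0.8 slope [-0.406 -0.138] lipdir [-0.441  0.897] tcp [ 0.579 -0.1    0.312] local mm [ 111.   24. -332.] j [-0.016  0.288  1.416 -0.55   1.68   1.207] e 0.0
      [
[... 258 characters left out ...]
    [[0.652, -0.023, 0.204], [0.492, -0.071, 0.161], [0.676, -0.194, 0.305], [0.517, -0.242, 0.262]]
phi 1.3 slope [-0.547 -0.337] lipdir [0.085 0.996] tcp [ 0.517 -0.077  0.311] local mm [ 108.  -42. -329.] j [ 0.021  0.148  1.581 -0.54   1.678  1.752] e 0.0
      [[0.647, -0.035, 0.212], [0.487, -0.06, 0.154], [0.633, -0.202, 0.321], [0.473, -0.227, 0.263]]
phi 1.5 slope [-0.567 -0.429] lipdir [0.318 0.948] tcp [ 0.495 -0.061  0.306] local mm [ 116.  -68. -328.] j [ 0.05   0.107  1.635 -0.532  1.681  1.983] e 0.0
      [[0.64, -0.046, 0.22], [0.485, -0.047, 0.146], [0.588, -0.202, 0.333], [0.432, -0.204, 0.259]]
local up [-0.565 -0.001 -0.825] j0 [-0.474  0.267  1.872 -0.693  1.081  0.303]
```

Gripped, with an opening of 22 mm. I'll lift gently first.

Request:
jog_arm([
  {"dx":-4,"dy":0,"dz":-6,"roll":0},
  {"dx":-11,"dy":0,"dz":-16,"roll":0},
  {"dx":-21,"dy":0,"dz":-31,"roll":0},
  {"dx":-33,"dy":0,"dz":-48,"roll":0},
  {"dx":-46,"dy":0,"dz":-67,"roll":0},
  {"dx":-59,"dy":0,"dz":-87,"roll":0},
  {"dx":-72,"dy":0,"dz":-106,"roll":0},
  {"dx":-85,"dy":0,"dz":-125,"roll":0},
  {"dx":-96,"dy":0,"dz":-141,"roll":0},
  {"dx":-104,"dy":0,"dz":-153,"roll":0},
  {"dx":-110,"dy":0,"dz":-161,"roll":0},
  {"dx":-112,"dy":0,"dz":-165,"roll":0},
  {"dx":-112,"dy":0,"dz":-165,"roll":0},
])

```text
time_s: 21.48
position: [0.4435, -0.3452, 0.2994]
orientation: [0.801, 0.521, -0.248, 0.16]
ft_force: [0.6, 0.9, -8.5]
opening: 0.0223
grasp_force: 108.0
```

```bash
python3 go.py; python3 pic.py 3; python3 -c "
import cv2,numpy as np
a=cv2.imread('pics/top3.png')[160:320,250:450];b=cv2.imread('pics/side3.png')[60:220,240:440]
cv2.imwrite('pics/z3.png',cv2.resize(np.hstack([a,b]),(800,320),interpolation=2))"
```

```text
t 21.4833 pos [ 0.443 -0.345  0.299] open 0.02225318343006075 j [-0.474  0.034  1.725 -0.61   1.386  0.06 ] f [ 0.568  0.891 -8.512] 
 axes x,y,z [[ 0.334  0.755 -0.564]
 [ 0.914 -0.406 -0.002]
 [-0.23  -0.515 -0.826]]
```

View pics/z3.png

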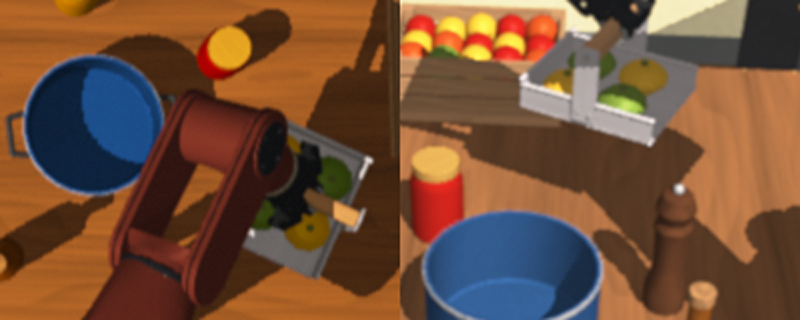

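Request:
jog_arm([
  {"dx":5,"dy":1,"dz":-3,"roll":0.01},
  {"dx":15,"dy":4,"dz":-10,"roll":0.02},
  {"dx":30,"dy":8,"dz":-20,"roll":0.05},
  {"dx":48,"dy":13,"dz":-31,"roll":0.08},
  {"dx":68,"dy":19,"dz":-44,"roll":0.11},
  {"dx":91,"dy":25,"dz":-59,"roll":0.14},
  {"dx":114,"dy":31,"dz":-73,"roll":0.18},
  {"dx":137,"dy":37,"dz":-88,"roll":0.22},
  {"dx":159,"dy":43,"dz":-103,"roll":0.25},
  {"dx":182,"dy":50,"dz":-117,"roll":0.29},
  {"dx":202,"dy":55,"dz":-130,"roll":0.32},
  {"dx":220,"dy":60,"dz":-142,"roll":0.35},
  {"dx":235,"dy":64,"dz":-152,"roll":0.37},
  {"dx":245,"dy":67,"dz":-158,"roll":0.39},
  {"dx":250,"dy":68,"dz":-161,"roll":0.4},
  {"dx":253,"dy":69,"dz":-163,"roll":0.4},
  {"dx":253,"dy":69,"dz":-163,"roll":0.4},
])

```text
time_s: 23.0
position: [0.6285, -0.0978, 0.2894]
orientation: [0.888, 0.352, -0.212, 0.206]
ft_force: [-0.3, -0.5, -8.4]
opening: 0.0227
grasp_force: 108.2
```

```bash
cat > pour2.py <<'E'
from plan import *
from rig import arm
import sys
np.set_printoptions(precision=3,suppress=True)
o=arm.get_obs();r=R.from_quat(o["orientation"]);p=o["position"];print(o["time_s"],p,o["ft_force"],o["opening"])
# tool->tray from grasp: tool R at grasp
rg=R.from_quat([0.801,0.521,-0.248,0.161]);T0=frame(-.41);tt=rg.inv()*T0
b=np.array([.003,.001,-.010]);T=r*tt;pot=np.array([.568,-.026]);lip=np.array([-.1,0,.003]);bar=np.array([0,0,.107])
L=p+r.apply(b)+T.apply(lip-bar);z=r.apply([0,0,1]);print("lip",L,"d",L[:2]-pot,"slope",-T.inv().apply([0,0,1])[:2])
for ph in map(float,sys.argv[1:]):
    q=R.from_rotvec(z*ph);Tn=q*T;A=Tn.apply([-1,0,0]);A[2]=0;A/=np.linalg.norm(A)
    Ln=np.r_[pot-.02*A[:2],.175];t=Ln-q.apply(r.apply(b)+T.apply(lip-bar))
    print(ph,(r.inv().apply(t-p)*1e3).round(),-Tn.inv().apply([0,0,1])[:2])
E
python3 pour2.py .1 .2 .3 .4 .5 .6 .7 .8 .9 1.0
```

```text
23.0 [ 0.628 -0.098  0.289] [-0.284 -0.465 -8.376] 0.02269199205415124
lip [ 0.581 -0.038  0.173] d [ 0.013 -0.012] slope [-0.217 -0.034]
0.1 [-11.  -4.  -0.] [-0.268 -0.053]
0.2 [-22. -12.   1.] [-0.316 -0.077]
0.3 [-31. -20.   1.] [-0.362 -0.105]
0.4 [-40. -30.   2.] [-0.404 -0.136]
0.5 [-48. -41.   3.] [-0.441 -0.17 ]
0.6 [-55. -52.   4.] [-0.475 -0.208]
0.7 [-61. -64.   5.] [-0.504 -0.248]
0.8 [-66. -77.   5.] [-0.527 -0.29 ]
0.9 [-69. -90.   6.] [-0.546 -0.334]
1.0 [ -71. -103.    6.] [-0.559 -0.379]
```

Request:
jog_arm([
  {"dx":-5,"dy":-2,"dz":0,"roll":0.05},
  {"dx":-11,"dy":-4,"dz":0,"roll":0.1},
  {"dx":-17,"dy":-8,"dz":0,"roll":0.15},
  {"dx":-22,"dy":-12,"dz":1,"roll":0.2},
  {"dx":-27,"dy":-16,"dz":1,"roll":0.25},
  {"dx":-31,"dy":-20,"dz":1,"roll":0.3},
  {"dx":-36,"dy":-25,"dz":2,"roll":0.35},
  {"dx":-40,"dy":-30,"dz":2,"roll":0.4},
  {"dx":-44,"dy":-35,"dz":2,"roll":0.45},
  {"dx":-48,"dy":-41,"dz":3,"roll":0.5},
  {"dx":-52,"dy":-46,"dz":3,"roll":0.55},
  {"dx":-55,"dy":-52,"dz":4,"roll":0.6},
  {"dx":-58,"dy":-58,"dz":4,"roll":0.65},
  {"dx":-61,"dy":-64,"dz":5,"roll":0.7},
  {"dx":-61,"dy":-64,"dz":5,"roll":0.7},
  {"dx":-61,"dy":-64,"dz":5,"roll":0.7},
  {"dx":-61,"dy":-64,"dz":5,"roll":0.7},
  {"dx":-61,"dy":-64,"dz":5,"roll":0.7},
])

```text
time_s: 24.5
position: [0.5416, -0.0914, 0.3047]
orientation: [0.955, 0.026, -0.128, 0.266]
ft_force: [0.8, 0.3, -4.5]
opening: 0.0223
grasp_force: 108.7
```

```bash
python3 pour2.py .1 .2 .3 ; python3 pic.py 4; python3 -c "
import cv2,numpy as np
a=cv2.imread('pics/top4.png')[160:320,230:430];b=cv2.imread('pics/side4.png')[80:260,210:435]
cv2.imwrite('pics/z4.png',np.hstack([cv2.resize(a,(400,320)),cv2.resize(b,(400,320))]))"
```

```text
24.5 [ 0.542 -0.091  0.305] [ 0.753  0.339 -4.456] 0.022349586327984085
lip [ 0.571 -0.047  0.176] d [ 0.003 -0.021] slope [-0.504 -0.25 ]
0.1 [-12.  -8.   1.] [-0.528 -0.292]
0.2 [-23. -16.   2.] [-0.546 -0.336]
0.3 [-33. -25.   2.] [-0.559 -0.381]
```

View pics/z4.png

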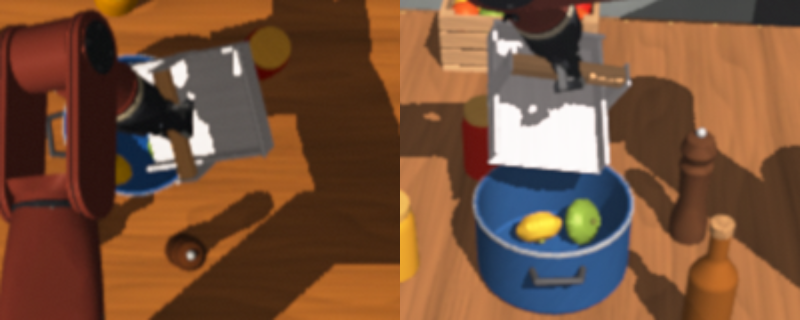

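The tray is empty: the force dropped by about 3.9 N, and squash are visible in the pot at about (540,225) and (583,220) of the crop. Now I'll return the tray.

```bash
python3 go.py "(.5416,-.0914,.335)" "(.4435,-.3455,.30)" "(.4435,-.3455,.13)" "(.4435,-.3455,.105)" "(.4435,-.3455,.1)"
```

```text
t 24.6 pos [ 0.542 -0.091  0.304] open 0.022821529385953956 j [-0.003  0.207  1.527 -0.545  1.663  1.533] f [-0.169 -0.261 -3.906] 
 axes x,y,z [[ 0.966 -0.019 -0.258]
 [ 0.118 -0.857  0.502]
 [-0.231 -0.515 -0.825]]
(.5416,-.0914,.335) [ -7.8  15.5 -25.2]
(.4435,-.3455,.30) [-88.7 204.2 157.2]
(.4435,-.3455,.13) [-44.8 118.9 297.6]
(.4435,-.3455,.105) [-38.4 106.3 318.2]
(.4435,-.3455,.1) [-37.1 103.8 322.3]
```

Request:
jog_arm([
  {"dx":-8,"dy":16,"dz":-25,"roll":-0.1},
  {"dx":-15,"dy":35,"dz":-8,"roll":-0.2},
  {"dx":-24,"dy":55,"dz":12,"roll":-0.32},
  {"dx":-34,"dy":78,"dz":35,"roll":-0.44},
  {"dx":-45,"dy":102,"dz":58,"roll":-0.56},
  {"dx":-56,"dy":126,"dz":82,"roll":-0.68},
  {"dx":-67,"dy":150,"dz":105,"roll":-0.8},
  {"dx":-77,"dy":174,"dz":128,"roll":-0.92},
  {"dx":-84,"dy":193,"dz":147,"roll":-1.02},
  {"dx":-89,"dy":204,"dz":157,"roll":-1.1},
  {"dx":-82,"dy":192,"dz":178,"roll":-1.1},
  {"dx":-75,"dy":177,"dz":202,"roll":-1.1},
  {"dx":-67,"dy":162,"dz":227,"roll":-1.1},
  {"dx":-59,"dy":146,"dz":252,"roll":-1.1},
  {"dx":-52,"dy":132,"dz":275,"roll":-1.1},
  {"dx":-45,"dy":119,"dz":298,"roll":-1.1},
  {"dx":-45,"dy":119,"dz":298,"roll":-1.1},
  {"dx":-45,"dy":119,"dz":298,"roll":-1.1},
])

```text
time_s: 26.1
position: [0.4418, -0.3452, 0.1283]
orientation: [0.8, 0.522, -0.25, 0.158]
ft_force: [-0.4, -0.7, -4.3]
opening: 0.0222
grasp_force: 109.1
```

```bash
python3 grasp.py;python3 go.py "(.4435,-.3455,.1005)"
```

```text
t 26.1 pos [ 0.442 -0.345  0.128] j [-0.474  0.223  1.862 -0.674  1.127  0.262] z [-0.234 -0.514 -0.825] lean 0.6001021838759837 -1.9989377367263574
roll to align y with X: -0.002087873093397654 X.z -0.010244378550795241
back 0.12 [ 0.474 -0.283  0.199] [ 17.6   3.3 -97.7]
back 0.08 [ 0.464 -0.304  0.166] [ 17.6   3.3 -57.7]
back 0 [ 0.445 -0.345  0.1  ] [17.6  3.3 22.3]
t 26.1 pos [ 0.442 -0.345  0.128] open 0.0222190747979199 j [-0.474  0.223  1.862 -0.674  1.127  0.262] f [-0.419 -0.656 -4.334] 
 axes x,y,z [[ 0.331  0.756 -0.565]
 [ 0.914 -0.405 -0.007]
 [-0.234 -0.514 -0.825]]
(.4435,-.3455,.1005) [16.   1.9 22.7]
```

Request:
jog_arm([
  {"dx":5,"dy":0,"dz":7,"roll":0},
  {"dx":10,"dy":0,"dz":14,"roll":0},
  {"dx":14,"dy":0,"dz":20,"roll":0},
  {"dx":16,"dy":0,"dz":23,"roll":0},
  {"dx":16,"dy":0,"dz":23,"roll":0},
])

```text
time_s: 26.52
position: [0.4427, -0.3451, 0.1009]
orientation: [0.801, 0.521, -0.249, 0.16]
ft_force: [-0.8, 0.3, -4.1]
opening: 0.0228
grasp_force: 109.1
```

Request:
jog_arm([
  {"dx":0,"dy":0,"dz":0,"roll":0},
  {"dx":0,"dy":0,"dz":0,"roll":0},
  {"dx":0,"dy":0,"dz":0,"roll":0},
  {"dx":0,"dy":0,"dz":0,"roll":0},
  {"dx":0,"dy":0,"dz":0,"roll":0},
  {"dx":0,"dy":0,"dz":-25,"roll":0},
  {"dx":0,"dy":0,"dz":-60,"roll":0},
  {"dx":0,"dy":0,"dz":-100,"roll":0},
  {"dx":-10,"dy":0,"dz":-140,"roll":0},
  {"dx":-30,"dy":0,"dz":-180,"roll":0},
  {"dx":-60,"dy":0,"dz":-210,"roll":0},
  {"dx":-90,"dy":0,"dz":-240,"roll":0},
  {"dx":-90,"dy":0,"dz":-240,"roll":0},
], hand=1)

```text
time_s: 27.6
position: [0.4706, -0.2916, 0.361]
orientation: [0.802, 0.519, -0.245, 0.166]
ft_force: [0.8, -0.6, 1.9]
opening: 0.0853
grasp_force: 0.0
```

```bash
python3 - <<'E'
from plan import *
from rig import arm
np.set_printoptions(precision=3,suppress=True)
o=arm.get_obs();r=R.from_quat(o["orientation"]);p=o["position"];j0=o["joint_positions"];z=r.apply([0,0,1]);print(o["time_s"],p,j0,o["ft_force"])
for ph in(-.8,0,.8,1.2,1.6):
    q=R.from_rotvec(z*ph)
    for k in((.4615,.3595,.058),(.568,-.026,.17)):
        j,e=ik(np.array(k)+.011*z,q*r,[j0]+[(a,.2,1.6,b,1.3,c) for a in(0,.6) for b in(-.5,.5) for c in(0,1.5)]);print(ph,k,j,round(e,4))
E
python3 pic.py 5; cat > lidfit.py <<'E'
from h import *
import fit
for n in("side","top"):
    vision.capture(n)
    k=[c for c in cut_out(n,"lid")];print(n,[(round(c["confidence"],2),np.round(c["at"]),int(c["mask"].sum())) for c in k])
    if k: np.save(f"m_lid_{n}.npy",k[0]["mask"])
print(fit.disc("lid",.018,.119))
E
python3 lidfit.py
```

```text
27.6 [ 0.471 -0.292  0.361] [-0.362  0.019  1.626 -0.602  1.531  0.094] [ 0.802 -0.636  1.941]
-0.8 (0.4615, 0.3595, 0.058) [ 0.673  0.743  1.302 -0.274  1.637  0.352] 0.0
-0.8 (0.568, -0.026, 0.17) [ 0.093  0.406  1.561 -0.523  1.5   -0.161] 0.0
0 (0.4615, 0.3595, 0.058) [ 0.673  0.743  1.302 -0.274  1.637  1.152] 0.0
0 (0.568, -0.026, 0.17) [ 0.093  0.406  1.561 -0.523  1.5    0.639] 0.0
0.8 (0.4615, 0.3595, 0.058) [ 0.673  0.743  1.302 -0.274  1.637  1.952] 0.0
0.8 (0.568, -0.026, 0.17) [ 0.093  0.406  1.561 -0.523  1.5    1.439] 0.0
1.2 (0.4615, 0.3595, 0.058) [ 0.673  0.743  1.302 -0.274  1.637  2.352] 0.0
1.2 (0.568, -0.026, 0.17) [ 0.093  0.406  1.561 -0.523  1.5    1.839] 0.0
1.6 (0.4615, 0.3595, 0.058) [ 0.657  0.742  1.296 -0.264  1.641  2.68 ] 0.0194
1.6 (0.568, -0.026, 0.17) [ 0.093  0.406  1.561 -0.523  1.5    2.239] 0.0
side [(0.76, array([333., 356.]), 8166)]
top [(0.57, array([180., 252.]), 3752)]
{'top': (array([0.4589, 0.3593]), np.float64(0.28361901605567386)), 'side': (array([0.4611, 0.3618]), np.float64(0.46070597309691713))}
```

View pics/side5.png

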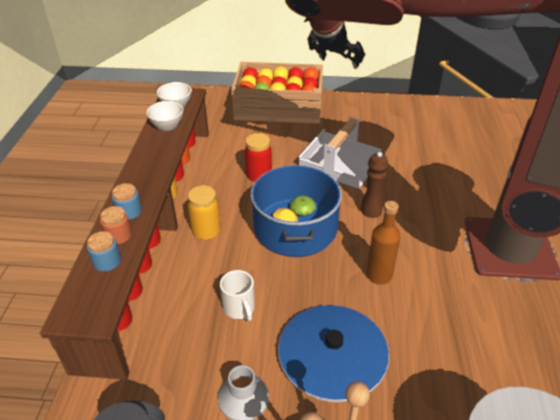

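The tray is flat and empty at side (340,160), no squash was spilled, and the squash lie in the pot at (303,206). The spoons near the mat crowd a leaned wrist, so I'll straighten the tool at the opposite roll limit first.

```bash
cat > s5.py <<'E'
from sim import *
from rig import arm
import sys
np.set_printoptions(precision=3,suppress=True)
j1=np.array(arm.get_obs()["joint_positions"]);x0,r0=fk(j1,P);ro=float(sys.argv[1]);n=int(ro/.125)+1
print(arm.get_obs()["time_s"],x0,j1,r0.as_matrix()[:,2])
for M in [(.47,-.29,.5),(.52,-.1,.5),(.5,0,.5),(.5,.1,.5),(.45,.2,.5),(.4,.3,.5)]:
    l=r0.inv().apply(np.array(M)-x0)*1e3
    j=call(j1,[(*l,ro)]*max(n,12 if n>1 else 0),.6);a=j.copy();r1=fk(j,P)[1];res=[]
    for m in range(26):
        j=step(j,np.array(M),r1*R.from_rotvec([0,0,2.6]),.6);z=fk(j,P)[1].as_matrix()[:2,2];res.append((np.linalg.norm(z),m+1,z,fk(j,P)[0],j))
    print(M,l.round(),a,*min(res,key=lambda t:t[0]))
E
python3 s5.py 2.0
```

```text
27.9 [ 0.468 -0.289  0.348] [-0.362  0.029  1.64  -0.599  1.527  0.097] [-0.234 -0.514 -0.826]
(0.47, -0.29, 0.5) [ -85.    1. -126.] [-0.361  0.014  1.376 -0.61   1.756  1.94 ] 0.3619331102249319 17 [ 0.018 -0.361] [ 0.335 -0.408  0.547] [-0.903 -0.246  1.464 -0.212  1.617  2.68 ]
(0.52, -0.1, 0.5) [  75.  -30. -235.] [-0.019  0.114  1.272 -0.592  1.952  2.226] 0.5005863102000344 13 [-0.28  -0.415] [ 0.505 -0.242  0.626] [-0.307  0.21   0.905 -0.592  2.104  2.68 ]
(0.5, 0, 0.5) [ 144.  -89. -282.] [ 0.152  0.114  1.272 -0.559  2.043  2.38 ] 0.5549008474028642 7 [-0.269 -0.485] [ 0.511 -0.082  0.568] [-0.004  0.15   1.104 -0.602  2.11   2.68 ]
(0.5, 0.1, 0.5) [ 219. -129. -333.] [ 0.311  0.203  1.173 -0.516  2.132  2.529] 0.5642961113786902 1 [-0.234 -0.514] [0.5 0.1 0.5] [ 0.311  0.203  1.173 -0.516  2.132  2.654]
(0.45, 0.2, 0.5) [ 278. -216. -373.] [ 0.474  0.222  1.142 -0.456  2.219  2.68 ] 0.5746659362634209 1 [-0.238 -0.523] [0.47  0.171 0.524] [ 0.436  0.235  1.096 -0.495  2.238  2.68 ]
(0.4, 0.3, 0.5) [ 337. -302. -412.] [ 0.582  0.324  0.965 -0.459  2.341  2.68 ] 0.606380886277859 1 [-0.237 -0.558] [0.453 0.254 0.553] [ 0.574  0.357  0.907 -0.511  2.373  2.68 ]
```

```bash
cat > s6.py <<'E'
from sim import *
from rig import arm
import itertools
from multiprocessing import Pool
np.set_printoptions(precision=3,suppress=True)
j1=np.array(arm.get_obs()["joint_positions"]);x0,r0=fk(j1,P);z0=r0.apply([0,0,1])
def run(a):
    sg,rad,az,h=a;M=np.array([rad*np.cos(az),rad*np.sin(az),h])
    # start: IK at M same lean with j6 near the limit
    best=None
    for ro in np.arange(0,3.2,.4):
        q=r0*R.from_rotvec([0,0,sg*ro]);j,e=ik(M,q,[np.r_[az,j1[1:5],np.clip(j1[5]+sg*ro+az-j1[0],-2.6,2.6)]])
        if e>1e-3: continue
        if best is None or sg*j[5]>sg*best[5]: best=j
    if best is None: return None
    j=best;r1=fk(j,P)[1];res=[]
    for m in range(22):
        j=step(j,M,r1*R.from_rotvec([0,0,sg*2.6]),.6);x,rr=fk(j,P);z=rr.as_matrix()[:2,2];res.append((np.linalg.norm(z),m+1,z,x,j))
    b=min(res,key=lambda t:t[0]);return (b[0],a,best,b)
if __name__=="__main__":
    with Pool() as p: R_=[r for r in p.map(run,list(itertools.product((1,-1),(.4,.55,.7),(-1.2,-.7,-.2,.3,.8),(.35,.6)))) if r]
    for r in sorted(R_,key=lambda t:t[0])[:6]: print(*r)
E
time timeout 400 python3 s6.py
```

```text
0.2205651906273983 (1, 0.55, -0.2, 0.35) [-0.033  0.175  1.479 -0.555  1.719  2.364] (np.float64(0.2205651906273983), 16, array([ 0.046, -0.216]), array([ 0.443, -0.273,  0.391]), array([-0.608, -0.203,  1.687, -0.152,  1.495,  2.68 ]))
0.24204725628714954 (1, 0.4, 0.3, 0.35) [ 0.411 -0.014  1.679 -0.413  1.918  2.373] (np.float64(0.24204725628714954), 19, array([-0.004, -0.242]), array([ 0.262, -0.15 ,  0.402]), array([-0.555, -0.745,  2.029, -0.212,  1.727,  2.68 ]))
0.2821312426899195 (1, 0.4, -0.2, 0.35) [ 0.02  -0.174  1.828 -0.543  1.747  2.409] (np.float64(0.2821312426899195), 13, array([ 0.029, -0.281]), array([ 0.287, -0.215,  0.378]), array([-0.681, -0.663,  2.038, -0.201,  1.563,  2.68 ]))
0.3014232837010693 (1, 0.7, -0.7, 0.35) [-0.551  0.31   1.318 -0.599  1.454  2.319] (np.float64(0.3014232837010693), 12, array([ 0.086, -0.289]), array([ 0.474, -0.508,  0.365]), array([-0.877,  0.133,  1.421, -0.123,  1.307,  2.68 ]))
0.32224698102927174 (1, 0.4, 0.8, 0.35) [ 0.771  0.075  1.588 -0.232  2.035  2.342] (np.float64(0.32224698102927174), 22, array([-0.144, -0.288]), array([ 0.255, -0.08 ,  0.44 ]), array([-0.217, -0.645,  1.921, -0.34 ,  1.929,  2.68 ]))
0.34310229875356685 (1, 0.55, -0.7, 0.35) [-0.508 -0.037  1.702 -0.603  1.448  2.375] (np.float64(0.34310229875356685), 10, array([ 0.053, -0.339]), array([ 0.355, -0.406,  0.365]), array([-0.895, -0.264,  1.807, -0.178,  1.297,  2.68 ]))
real	0m5.811s
user	0m20.030s
sys	0m0.097s
```

```bash
python3 go.py "(.539,-.109,.36)"
```

```text
t 27.9 pos [ 0.468 -0.289  0.348] open 0.08604413926935817 j [-0.362  0.029  1.64  -0.599  1.527  0.097] f [ 0.276 -0.451 -0.685] 
 axes x,y,z [[ 0.332  0.756 -0.564]
 [ 0.914 -0.406 -0.007]
 [-0.234 -0.514 -0.826]]
(.539,-.109,.36) [ 153.2   -8.  -119.1]
```

Request:
jog_arm([
  {"dx":30,"dy":-2,"dz":-24,"roll":1.9},
  {"dx":60,"dy":-3,"dz":-48,"roll":1.9},
  {"dx":90,"dy":-5,"dz":-70,"roll":1.9},
  {"dx":120,"dy":-6,"dz":-94,"roll":1.9},
  {"dx":153,"dy":-8,"dz":-119,"roll":1.9},
  {"dx":153,"dy":-8,"dz":-119,"roll":1.9},
  {"dx":153,"dy":-8,"dz":-119,"roll":1.9},
  {"dx":153,"dy":-8,"dz":-119,"roll":1.9},
  {"dx":153,"dy":-8,"dz":-119,"roll":1.9},
  {"dx":153,"dy":-8,"dz":-119,"roll":1.9},
  {"dx":153,"dy":-8,"dz":-119,"roll":1.9},
  {"dx":153,"dy":-8,"dz":-119,"roll":1.9},
  {"dx":153,"dy":-8,"dz":-119,"roll":1.9},
  {"dx":153,"dy":-8,"dz":-119,"roll":1.9},
  {"dx":153,"dy":-8,"dz":-119,"roll":1.9},
])

```text
time_s: 29.15
position: [0.539, -0.1095, 0.3601]
orientation: [0.893, -0.339, -0.019, 0.295]
ft_force: [-0.8, -0.5, -0.3]
opening: 0.0857
grasp_force: 0.0
```

Request:
jog_arm([
  {"dx":0,"dy":0,"dz":0,"roll":2.5},
  {"dx":0,"dy":0,"dz":0,"roll":2.5},
  {"dx":0,"dy":0,"dz":0,"roll":2.5},
  {"dx":0,"dy":0,"dz":0,"roll":2.5},
  {"dx":0,"dy":0,"dz":0,"roll":2.5},
  {"dx":0,"dy":0,"dz":0,"roll":2.5},
  {"dx":0,"dy":0,"dz":0,"roll":2.5},
  {"dx":0,"dy":0,"dz":0,"roll":2.5},
  {"dx":0,"dy":0,"dz":0,"roll":2.5},
  {"dx":0,"dy":0,"dz":0,"roll":2.5},
  {"dx":0,"dy":0,"dz":0,"roll":2.5},
  {"dx":0,"dy":0,"dz":0,"roll":2.5},
  {"dx":0,"dy":0,"dz":0,"roll":2.5},
])

```text
time_s: 30.23
position: [0.4932, -0.241, 0.4159]
orientation: [0.707, -0.688, 0.064, 0.152]
ft_force: [0.1, -1.2, -0.6]
opening: 0.0855
grasp_force: 0.0
```

```bash
python3 go.py; python3 s5.py 0.0|cut -c1-150; timeout 300 python3 s6.py
```

```text
t 30.2333 pos [ 0.493 -0.241  0.416] open 0.0855309700693241 j [-0.404 -0.013  1.486 -0.333  1.653  2.68 ] f [ 0.144 -1.173 -0.646] 
 axes x,y,z [[ 0.045 -0.953  0.3  ]
 [-0.992 -0.007  0.126]
 [-0.118 -0.303 -0.945]]
30.2333 [ 0.493 -0.241  0.416] [-0.404 -0.013  1.486 -0.333  1.653  2.68 ] [-0.118 -0.303 -0.945]
(0.47, -0.29, 0.5) [ 71.  34. -62.] [-0.446 -0.019  1.428 -0.334  1.699  2.62 ] 0.18654171993196128 8 [ 0.057 -0.178] [ 0.379 -0.371  0.512] [-0.882 -
(0.52, -0.1, 0.5) [-108.  -17. -126.] [-0.368 -0.022  1.446 -0.326  1.71   2.68 ] 0.14909445706938762 8 [ 0.065 -0.134] [ 0.381 -0.284  0.521] [-0.772
(0.5, 0, 0.5) [-204.    2. -154.] [-0.369 -0.039  1.476 -0.323  1.699  2.68 ] 0.14981566198791366 7 [ 0.051 -0.141] [ 0.35  -0.253  0.514] [-0.757 -0.
(0.5, 0.1, 0.5) [-299.    2. -184.] [-0.37  -0.041  1.484 -0.322  1.693  2.68 ] 0.14974196239560345 7 [ 0.056 -0.139] [ 0.333 -0.242  0.508] [-0.773 -
(0.45, 0.2, 0.5) [-397.   51. -208.] [-0.372 -0.053  1.5   -0.322  1.688  2.68 ] 0.15573577792627893 26 [-0.011 -0.155] [ 0.056 -0.121  0.717] [-2.98 
(0.4, 0.3, 0.5) [-494.   99. 
[... 835 characters left out ...]
790982695007 (1, 0.55, -0.7, 0.6) [-0.658  0.003  1.128 -0.336  1.895  2.331] (np.float64(0.22558790982695007), 10, array([ 0.007, -0.225]), array([ 0.301, -0.432,  0.623]), array([-1.045, -0.109,  1.173, -0.113,  1.875,  2.68 ]))
0.24444222516333472 (1, 0.4, -0.7, 0.6) [-0.641 -0.342  1.427 -0.344  1.944  2.33 ] (np.float64(0.24444222516333472), 8, array([ 0.005, -0.244]), array([ 0.209, -0.309,  0.61 ]), array([-1.092, -0.482,  1.485, -0.115,  1.914,  2.68 ]))
0.2775839408405881 (1, 0.7, -1.2, 0.6) [-1.211  0.265  0.838 -0.224  1.782  2.628] (np.float64(0.2775839408405881), 5, array([-0.018, -0.277]), array([ 0.175, -0.67 ,  0.61 ]), array([-1.399,  0.229,  0.853, -0.066,  1.786,  2.68 ]))
```

Request:
jog_arm([
  {"dx":-219,"dy":-4,"dz":-106,"roll":2.0},
  {"dx":-219,"dy":-4,"dz":-106,"roll":2.0},
  {"dx":-219,"dy":-4,"dz":-106,"roll":2.0},
  {"dx":-219,"dy":-4,"dz":-106,"roll":2.0},
  {"dx":-219,"dy":-4,"dz":-106,"roll":2.0},
  {"dx":-219,"dy":-4,"dz":-106,"roll":2.0},
])

```text
time_s: 30.73
position: [0.3654, -0.2621, 0.4736]
orientation: [-0.599, 0.796, -0.074, -0.039]
ft_force: [-0.3, -0.4, 0.6]
opening: 0.0855
grasp_force: 0.0
```

```bash
cat > lidgo.py <<'E'
from plan import *
from rig import arm
np.set_printoptions(precision=3,suppress=True)
o=arm.get_obs();r=R.from_quat(o["orientation"]);p=o["position"];j0=o["joint_positions"];z=r.apply([0,0,1]);print(o["time_s"],p,j0,"z",z)
yd=np.cross([0,0,1],z);yd/=np.linalg.norm(yd);x,y=r.apply([1,0,0]),r.apply([0,1,0])
for s in(1,-1):
    a=np.arctan2(-s*yd@x,s*yd@y)
    q=r*R.from_rotvec([0,0,a])
    for k in((.4605,.3595,.060),(.568,-.026,.172)):
        j,e=ik(np.array(k)+.011*z,q,[j0]+[(a0,.2,1.6,b,1.3,c) for a0 in(0,.6) for b in(-.5,.5) for c in(-1.5,0,1.5)]);print("roll",a,k,j,round(e,4))
g=np.array([.4605,.3595,.060])+.011*z
for n,t in(("via",np.array([.5,.1,.42])),("above",g-.15*z),("g",g)): print(n,t,(r.inv().apply(t-p)*1e3).round(1))
E
python3 lidgo.py
```

```text
30.7333 [ 0.365 -0.262  0.474] [-0.72  -0.337  1.639 -0.108  1.71   2.68 ] z [ 0.026 -0.165 -0.986]
roll 2.7030267129945242 (0.4605, 0.3595, 0.06) [ 0.609  0.397  1.7   -0.168  1.125  0.53 ] 0.0
roll 2.7030267129945242 (0.568, -0.026, 0.172) [-0.094  0.141  1.778 -0.176  1.186 -0.189] 0.0
roll -0.4385659405952692 (0.4605, 0.3595, 0.06) [ 0.609  0.397  1.7   -0.168  1.125 -2.612] 0.0
roll -0.4385659405952692 (0.568, -0.026, 0.172) [-0.2    0.105  1.808 -0.041  1.164  2.68 ] 0.0533
via [0.5  0.1  0.42] [-389.   -27.3   -3.4]
above [0.457 0.382 0.197] [-678.7  106.5  168.5]
g [0.461 0.358 0.049] [-678.7  106.5  318.5]
```

Request:
jog_arm([
  {"dx":-42,"dy":-3,"dz":0,"roll":-1.5},
  {"dx":-84,"dy":-6,"dz":0,"roll":-1.5},
  {"dx":-125,"dy":-9,"dz":-1,"roll":-1.5},
  {"dx":-165,"dy":-12,"dz":-2,"roll":-1.5},
  {"dx":-205,"dy":-15,"dz":-2,"roll":-1.5},
  {"dx":-245,"dy":-18,"dz":-3,"roll":-1.5},
  {"dx":-285,"dy":-21,"dz":-3,"roll":-1.5},
  {"dx":-325,"dy":-24,"dz":-3,"roll":-1.5},
  {"dx":-389,"dy":-27,"dz":-3,"roll":-1.5},
  {"dx":-389,"dy":-27,"dz":-3,"roll":-1.5},
  {"dx":-679,"dy":107,"dz":100,"roll":-2.5},
  {"dx":-679,"dy":107,"dz":100,"roll":-2.5},
  {"dx":-679,"dy":107,"dz":100,"roll":-2.5},
  {"dx":-679,"dy":107,"dz":100,"roll":-2.5},
  {"dx":-679,"dy":107,"dz":130,"roll":-2.5},
  {"dx":-679,"dy":107,"dz":130,"roll":-2.5},
  {"dx":-679,"dy":107,"dz":168,"roll":-2.5},
  {"dx":-679,"dy":107,"dz":168,"roll":-2.5},
  {"dx":-679,"dy":107,"dz":168,"roll":-2.5},
  {"dx":-679,"dy":107,"dz":168,"roll":-2.5},
], force=60)

```text
time_s: 32.4
position: [0.4501, 0.3832, 0.1867]
orientation: [0.942, 0.323, -0.022, 0.085]
ft_force: [-1.5, -1.2, -0.4]
opening: 0.0853
grasp_force: 0.0
```

Request:
jog_arm([
  {"dx":0,"dy":0,"dz":0,"roll":-0.9},
  {"dx":0,"dy":0,"dz":0,"roll":-0.9},
  {"dx":0,"dy":0,"dz":0,"roll":-0.9},
  {"dx":0,"dy":0,"dz":0,"roll":-0.9},
  {"dx":0,"dy":0,"dz":0,"roll":-0.9},
  {"dx":0,"dy":0,"dz":0,"roll":-0.9},
  {"dx":0,"dy":0,"dz":0,"roll":-0.9},
  {"dx":0,"dy":0,"dz":0,"roll":-0.9},
  {"dx":0,"dy":0,"dz":0,"roll":-0.9},
  {"dx":0,"dy":0,"dz":0,"roll":-0.9},
])

```text
time_s: 33.23
position: [0.455, 0.3823, 0.1956]
orientation: [0.712, 0.697, -0.051, 0.069]
ft_force: [0.8, 0.4, -0.5]
opening: 0.0854
grasp_force: 0.0
```

```bash
python3 lidgo.py; python3 pic.py 6; python3 - <<'E'
from h import *
import fit
# pot: rim ellipse in both views
for n in("side","top"):
    k=cut_out(n,"pot");print(n,[(round(c["confidence"],2),np.round(c["at"]),int(c["mask"].sum())) for c in k]); np.save(f"m_potx_{n}.npy",k[0]["mask"])
import cv2
a=cv2.imread('pics/top6.png')[170:280,235:355];b=cv2.imread('pics/side6.png')[140:420,200:480]
cv2.imwrite('pics/z6.png',np.hstack([cv2.resize(a,(400,367)),cv2.resize(b,(367,367))]))
E
```

```text
33.2333 [0.455 0.382 0.196] [ 0.648  0.258  1.575 -0.152  1.395  0.702] z [ 0.024 -0.169 -0.985]
roll -0.16372966609097783 (0.4605, 0.3595, 0.06) [ 0.61   0.4    1.696 -0.169  1.129  0.546] 0.0
roll -0.16372966609097783 (0.568, -0.026, 0.172) [-0.092  0.143  1.776 -0.18   1.188 -0.17 ] 0.0
roll 2.977862987498815 (0.4605, 0.3595, 0.06) [ 0.61   0.4    1.696 -0.169  1.129 -2.595] 0.0
roll 2.977862987498815 (0.568, -0.026, 0.172) [-0.206  0.103  1.81  -0.036  1.163  2.68 ] 0.057
via [0.5  0.1  0.42] [-314.9   56.5 -172.3]
above [0.457 0.383 0.197] [ 0.5  2.2 -1.4]
g [0.461 0.358 0.049] [  0.5   2.2 148.6]
side [(0.76, array([287., 220.]), 5114), (0.29, array([303., 207.]), 366)]
top [(0.77, array([303., 213.]), 3073)]
```

View pics/z6.png

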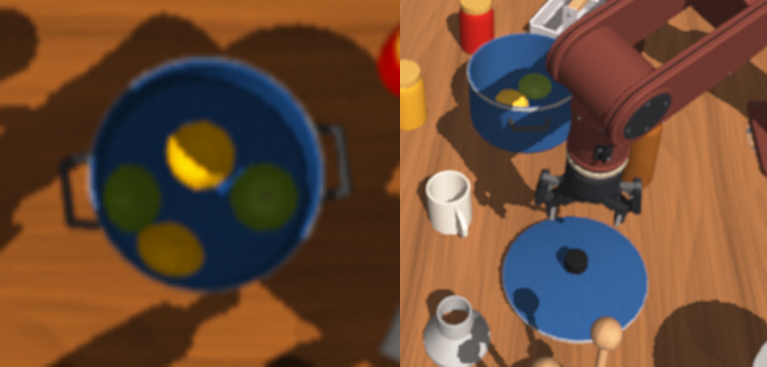

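All four squash lie inside the pot, in a single layer in the left crop, and the lid is on the mat. I'll check whether the pot moved, then grasp the lid.

```bash
python3 - <<'E'
from h import *
from scipy.optimize import least_squares
print(at("top",(297.25,222.05),.13))
im={n:cv2.imread(f"pics/{n}6.png").astype(int) for n in("top","side")}
a=np.linspace(0,2*np.pi,180,endpoint=False)
for n in im:
    g=cv2.GaussianBlur(im[n][...,0].astype(np.float32)-im[n][...,2],(0,0),1.0)   # blue-red
    best=[]
    for x in np.arange(.55,.59,.002):
        for y in np.arange(-.05,0,.002):
            v=[]
            for rr in(.111,.121):
                q=proj(n,np.c_[x+rr*np.cos(a),y+rr*np.sin(a),0*a+.13]).round().astype(int);v.append(g[q[:,1],q[:,0]])
            best.append((np.median(v[0]-v[1])+np.mean(np.clip(v[0]-v[1],-20,60)),x,y))
    best.sort(reverse=True);print(n,np.array(best[:4]).round(3).tolist())
E
```

```text
[ 0.56546846 -0.03432572  0.13      ]
top [[149.883, 0.564, -0.032], [149.619, 0.566, -0.03], [149.548, 0.566, -0.032], [149.102, 0.568, -0.032]]
side [[62.204, 0.572, -0.03], [62.112, 0.57, -0.03], [61.019, 0.574, -0.028], [60.126, 0.572, -0.028]]
```

Request:
jog_arm([
  {"dx":0,"dy":2,"dz":35,"roll":-0.1},
  {"dx":0,"dy":2,"dz":75,"roll":-0.16},
  {"dx":0,"dy":2,"dz":110,"roll":-0.16},
  {"dx":0,"dy":2,"dz":135,"roll":-0.16},
  {"dx":0,"dy":2,"dz":147,"roll":-0.16},
  {"dx":0,"dy":2,"dz":147,"roll":-0.16},
  {"dx":0,"dy":2,"dz":147,"roll":-0.16},
])

```text
time_s: 34.02
position: [0.4619, 0.3584, 0.053]
orientation: [0.654, 0.752, -0.055, 0.065]
ft_force: [-0.4, -0.1, 0.1]
opening: 0.0856
grasp_force: 0.0
```

Request:
jog_arm([
  {"dx":0,"dy":0,"dz":0,"roll":0},
  {"dx":0,"dy":0,"dz":0,"roll":0},
  {"dx":0,"dy":0,"dz":0,"roll":0},
  {"dx":0,"dy":0,"dz":0,"roll":0},
  {"dx":0,"dy":0,"dz":0,"roll":0},
  {"dx":0,"dy":0,"dz":0,"roll":0},
], hand=-1)

```text
time_s: 34.52
position: [0.4622, 0.3591, 0.0543]
orientation: [0.653, 0.752, -0.054, 0.065]
ft_force: [-1.6, 0.5, 6.2]
opening: 0.0363
grasp_force: 60.6
```

```bash
python3 - <<'E'
from h import *
np.set_printoptions(precision=3,suppress=True)
o=arm.get_obs();r=R.from_quat(o["orientation"]);print(o["time_s"],o["position"],o["opening"],o["joint_positions"],r.as_matrix().T)
for d in((0,0,.14),(.04,-.2,.25),(.108,-.386,.25),(.108,-.386,.135),(.108,-.386,.113)): print(d,(r.inv().apply(d)*1e3).round(1))
E
```

```text
34.5167 [0.462 0.359 0.054] 0.03631686490779849 [ 0.611  0.393  1.694 -0.169  1.133  0.548] [[-0.137  0.976 -0.168]
 [ 0.99   0.14   0.005]
 [ 0.028 -0.166 -0.986]]
(0, 0, 0.14) [ -23.5    0.7 -138. ]
(0.04, -0.2, 0.25) [-242.8   12.7 -212.2]
(0.108, -0.386, 0.25) [-433.7   54.  -179.4]
(0.108, -0.386, 0.135) [-414.3   53.5  -66. ]
(0.108, -0.386, 0.113) [-410.6   53.4  -44.4]
```

Request:
jog_arm([
  {"dx":-4,"dy":0,"dz":-20,"roll":0},
  {"dx":-9,"dy":0,"dz":-50,"roll":0},
  {"dx":-15,"dy":0,"dz":-85,"roll":0},
  {"dx":-21,"dy":1,"dz":-120,"roll":0},
  {"dx":-30,"dy":1,"dz":-155,"roll":0},
  {"dx":-45,"dy":2,"dz":-190,"roll":0},
  {"dx":-65,"dy":3,"dz":-222,"roll":0},
  {"dx":-95,"dy":5,"dz":-235,"roll":0},
  {"dx":-130,"dy":7,"dz":-230,"roll":0},
  {"dx":-168,"dy":9,"dz":-225,"roll":0},
  {"dx":-206,"dy":11,"dz":-218,"roll":0},
  {"dx":-243,"dy":13,"dz":-212,"roll":0},
  {"dx":-280,"dy":21,"dz":-206,"roll":0},
  {"dx":-317,"dy":29,"dz":-200,"roll":0},
  {"dx":-354,"dy":37,"dz":-194,"roll":0},
  {"dx":-388,"dy":44,"dz":-188,"roll":0},
  {"dx":-416,"dy":50,"dz":-183,"roll":0},
  {"dx":-432,"dy":53,"dz":-180,"roll":0},
  {"dx":-437,"dy":54,"dz":-179,"roll":0},
  {"dx":-437,"dy":54,"dz":-179,"roll":0},
])

```text
time_s: 36.18
position: [0.5701, -0.032, 0.3022]
orientation: [0.654, 0.751, -0.055, 0.064]
ft_force: [0.3, -0.0, -5.4]
opening: 0.0363
grasp_force: 61.6
```

Request:
jog_arm([
  {"dx":4,"dy":0,"dz":20,"roll":0},
  {"dx":9,"dy":0,"dz":50,"roll":0},
  {"dx":14,"dy":0,"dz":80,"roll":0},
  {"dx":18,"dy":0,"dz":102,"roll":0},
  {"dx":19,"dy":0,"dz":113,"roll":0},
  {"dx":19,"dy":0,"dz":113,"roll":0},
])

```text
time_s: 36.68
position: [0.5683, -0.0297, 0.1848]
orientation: [0.653, 0.753, -0.056, 0.062]
ft_force: [-0.9, -0.9, -3.9]
opening: 0.0363
grasp_force: 61.4
```

```bash
python3 go.py; python3 pic.py 7; python3 -c "
import cv2,numpy as np
a=cv2.imread('pics/top7.png')[150:300,220:370];b=cv2.imread('pics/side7.png')[130:270,220:370]
cv2.imwrite('pics/z7.png',np.hstack([cv2.resize(a,(400,400)),cv2.resize(b,(400,373))[:373]] if 0 else [cv2.resize(a,(400,400)),cv2.resize(b,(400,400))]))"
```

```text
t 36.6833 pos [ 0.568 -0.03   0.185] open 0.03633592599118247 j [-0.097  0.121  1.753 -0.174  1.236 -0.184] f [-0.853 -0.887 -3.924] 
 axes x,y,z [[-0.14   0.976 -0.167]
 [ 0.99   0.141 -0.003]
 [ 0.02  -0.166 -0.986]]
```

View pics/z7.png

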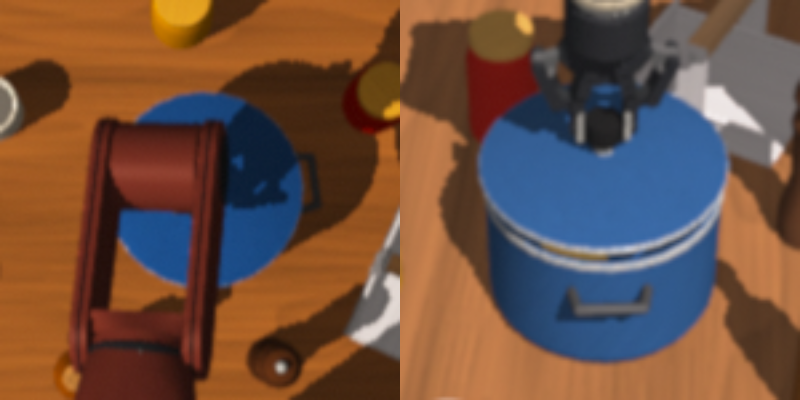

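The lid hovers about 20 mm above the rim. It is centred in the side view: lid 479–728, pot 488–718. Lowering it now.

Request:
jog_arm([
  {"dx":1,"dy":0,"dz":5,"roll":0},
  {"dx":2,"dy":0,"dz":10,"roll":0},
  {"dx":3,"dy":0,"dz":15,"roll":0},
  {"dx":3,"dy":0,"dz":18,"roll":0},
  {"dx":3,"dy":0,"dz":18,"roll":0},
  {"dx":3,"dy":0,"dz":18,"roll":0},
])

```text
time_s: 37.28
position: [0.5707, -0.0313, 0.17]
orientation: [0.654, 0.752, -0.055, 0.065]
ft_force: [-0.4, -0.0, -4.3]
opening: 0.0363
grasp_force: 61.4
```

```bash
python3 go.py
```

```text
t 37.2833 pos [ 0.571 -0.031  0.17 ] open 0.03629945090394713 j [-0.099  0.137  1.765 -0.176  1.202 -0.178] f [-0.439 -0.031 -4.346] 
 axes x,y,z [[-0.137  0.976 -0.169]
 [ 0.99   0.14   0.002]
 [ 0.026 -0.167 -0.986]]
```

Still hanging at −4.3 N, so about 3–4 mm to go.

Request:
jog_arm([
  {"dx":0,"dy":0,"dz":2,"roll":0},
  {"dx":1,"dy":0,"dz":4,"roll":0},
  {"dx":1,"dy":0,"dz":4,"roll":0},
  {"dx":1,"dy":0,"dz":4,"roll":0},
])

```text
time_s: 37.62
position: [0.5712, -0.0311, 0.1664]
orientation: [0.653, 0.752, -0.054, 0.065]
ft_force: [0.6, -0.9, -2.9]
opening: 0.0361
grasp_force: 61.8
```

```bash
python3 go.py
```

```text
t 37.6167 pos [ 0.571 -0.031  0.166] open 0.03607614036774424 j [-0.098  0.141  1.768 -0.177  1.194 -0.176] f [ 0.617 -0.933 -2.869] 
 axes x,y,z [[-0.137  0.976 -0.17 ]
 [ 0.99   0.14   0.004]
 [ 0.027 -0.167 -0.986]]
```

Now at the nominal height and partly carried by the rim. Release and retreat.

Request:
jog_arm([
  {"dx":0,"dy":0,"dz":0,"roll":0},
  {"dx":0,"dy":0,"dz":0,"roll":0},
  {"dx":0,"dy":0,"dz":0,"roll":0},
  {"dx":0,"dy":0,"dz":0,"roll":0},
  {"dx":0,"dy":0,"dz":0,"roll":0},
  {"dx":0,"dy":0,"dz":-15,"roll":0},
  {"dx":0,"dy":0,"dz":-40,"roll":0},
  {"dx":0,"dy":0,"dz":-75,"roll":0},
  {"dx":0,"dy":0,"dz":-115,"roll":0},
  {"dx":80,"dy":0,"dz":-150,"roll":0},
  {"dx":120,"dy":0,"dz":-180,"roll":0},
  {"dx":160,"dy":0,"dz":-210,"roll":0},
  {"dx":200,"dy":0,"dz":-240,"roll":0},
  {"dx":240,"dy":0,"dz":-260,"roll":0},
  {"dx":280,"dy":0,"dz":-260,"roll":0},
  {"dx":280,"dy":0,"dz":-260,"roll":0},
], hand=1)

```text
time_s: 38.95
position: [0.5286, 0.2631, 0.3719]
orientation: [0.654, 0.752, -0.054, 0.066]
ft_force: [1.1, -0.3, 0.5]
opening: 0.0854
grasp_force: 0.0
```

```bash
python3 go.py; python3 pic.py 8; sed -i 's/.018,.119/.130,.119/' lidfit.py; python3 lidfit.py; python3 -c "
import cv2,numpy as np
a=cv2.imread('pics/top8.png')[150:300,220:420];b=cv2.imread('pics/side8.png')[120:270,220:420]
cv2.imwrite('pics/z8.png',np.hstack([cv2.resize(a,(400,300)),cv2.resize(b,(400,300))]))"
```

```text
t 38.95 pos [0.529 0.263 0.372] open 0.08538559703043731 j [ 0.419  0.131  1.392 -0.165  1.66   0.268] f [ 1.147 -0.303  0.483] 
 axes x,y,z [[-0.137  0.976 -0.169]
 [ 0.99   0.14   0.005]
 [ 0.029 -0.166 -0.986]]
side [(0.6, array([372., 292.]), 87024)]
top [(0.66, array([296., 222.]), 4111), (0.24, array([384., 259.]), 3126)]
{'top': (array([ 0.5709, -0.0309]), np.float64(0.42426122758715423)), 'side': (array([0.4814, 0.274 ]), np.float64(120.23495845405333))}
```

View pics/z8.png

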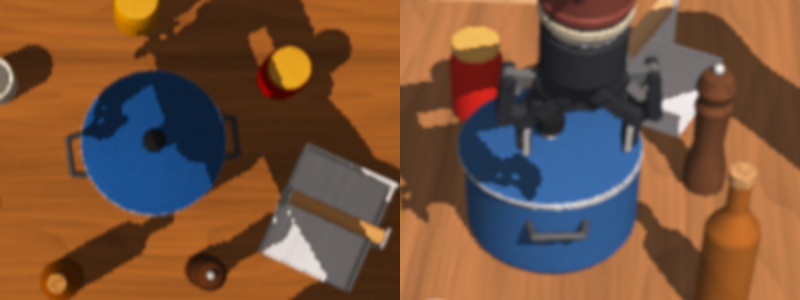

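The lid sits flush on the rim with no gap (right crop: lid 458–643 over pot 466–638). The tray is flat and empty, and the bystanders are standing.

```bash
python3 -c "
from rig import arm
print(arm.hand_in())"
```

```text
the job is handed in; nothing more can be done
None
```

I handed the job in at about 39 s (limit 72 s). The squash are in the pot, the lid is seated on the rim, the empty tray is flat on the worktop and the bystanders look undisturbed in the last pictures; `hand_in()` returned no verdict, so I can't confirm it passed.

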